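# Make up the tip-change kit

### The arm

A 6-joint arm with a two-finger parallel gripper is mounted at the origin on a cart in front of the work surface, level with it; the furniture and walls round the work are solid. World frame = base frame: x ahead of the robot, y to its left, z up, the work surface at z = 0. Lengths are in m, angles in rad, forces in N, time in s.
With the tool pointing down it reaches from about 0.3 to 0.775 m from the base axis. Payload 14.6 kg.
Tool frame: the origin (TCP) lies at the very end of the fingers, on their centre line; the grasp point (between the pads) lies 19 mm behind it; z points along the fingers, y is the direction in which the jaws open and shut (so a half turn about z gives the same grasp; the last joint's range is limited). The gripper opens to 94 mm and grips with 3 to 60 N. Pads are 16 mm wide; open, the fingers measure 119 mm over their backs; the gripper's body (75 mm by 177 mm) begins 78 mm behind the grasp point.
Start: joints at [-1.199, 0.3, 1.521, -0, 1.321, -0.067], TCP at [0.234, -0.498, 0.205] pointing down, gripper open.
Joint ranges: [-3.03, 3.03], [-0.79, 2.21], [0.23, 2.52], [-1.04, 4.18], [0, 3.07], [-2.55, 2.55]. Speed limits (rad/s): [2.22, 2.22, 2.57, 3.14, 3.14, 3.14].

### API

Orientations are given as [roll, pitch, yaw] about the fixed x, y, z axes, in that order (R = Rz(yaw) Ry(pitch) Rx(roll)).
In Python, from station import ctrl, eyes gives the robot as it stands.
- The arm moves only by the tool jog_arm, never from a script. Its argument "moves" is a list of rows, each a list of 3 entries, a list of its own where there are three numbers: the shift along the world's x, y, z in mm, then the turn, a rotation vector about the world's x, y, z in units of 5 degrees (1.0 is 5 degrees), then the finger opening in mm, from 0 to 94. In form: [[[tx, ty, tz], [wx, wy, wz], jaw], ...]. A call has 1 to 5 rows; each row is the pose to reach, as a shift and turn from the pose commanded when the call began; what a row does not reach only later rows make up. A row lasts 1/12 s, in which the tool goes at most 41.7 mm and 7.16 degrees, less where a joint would pass 70% of its speed; a pose out of reach is approached as far as the arm can. A call with a gripper value outside its range is refused whole. The fingers move at their own pace and stop on an object; "squeeze" is the grip in N (left out, the last holds). Time passes only in rows, so rows that repeat a pose let the fingers close. It gives the time, the measured TCP pose, the force and the opening at its end, in the units of the state.
- ctrl.get_obs(): the state, without advancing time (a new reading comes with each control period).
- eyes.camera(name): name is "scene" or "side" or "wrist"; returns a dict with "frame" (480x640x3 uint8, red, green, blue), "vertical_fov" (degrees; the focal length in pixels is half the picture's height over the tangent of half this angle, whatever the lens; pixels are square), "cx", "cy" (the principal point, pixels), "eye" and "attitude" of the camera in the world; the wrist camera has in their place "hand_eye" (4x4, takes a point from camera to tool coordinates, whose origin is the TCP and whose axes are the flange's). Camera axes: x right, y down, z forward; pixel columns grow to the right and rows downward; lengths in m; the calibration is good to about 2 mm. A picture is of the moment at which its call begins: read the wrist's pose just before it. There is no depth.
- ctrl.hand_in(): hands the job in, once; it reports no verdict.
The state is a dict: "time_s": time; "qpos": joint angles; "joint_vel": joint speeds; "tau": joint torques, N m; "ee_pos": TCP position; "eef_rot": TCP orientation; "force": force on the tool from outside, world axes, zero at the start; "moment": the same for the moment, N m; "grip_width": finger opening in m.
Only numpy, scipy, OpenCV 4.12 (cv2) and the standard library are available. Lean on these libraries where they do the work, as an engineer would, in place of code of your own. Each camera call takes 0.05 s, during which the arm holds its last target.

### The job

Make up the welder's tip-change kit in the caddy: stand the bright copper electrode tip upright in the red tub, and lay the grey gauge block in the blue tub, the white nylon ring in the yellow tub and the roll of black tape (the one on the front of the worktop) in the green tub, all flat and centred on the ring mark in the middle of its tub. Leave the blackened worn tip and the black rubber ring standing and lying where they are.

Things in the scene. Friction and masses are not known exactly. Their poses are not given: they have to be found in the camera images.
- spare_tip_mid (a point): Bright copper spare electrode tip, standing upright on its shank: round, largest diameter 16 mm, 38 mm tall, tapered blunt nose up. This point is on its axis, half-way up (19 mm over its foot); z points up to the nose.
- gauge_block_mid (a point): Grey steel sleeve gauge lying flat, 22 x 52 x 14 mm (x, y, z) with two small holes in its top. This point is its centre, 7 mm over its underside; y is its long side, z up.
- nylon_ring_mid (a point): White nylon ring lying flat, outside diameter 34 mm, 8 mm high, hole 22 mm or a little more. This point is in the middle of the hole, half-way up (4 mm); z up.
- tape_roll_mid (a point): Roll of black tape with a tan core lying flat among the other loose things (not the roll far back under the hood), 53 x 51 mm across (nearly round), 19 mm high; the core counts as solid. This point is its centre, half-way up (9.5 mm); z up.
- worn_tip_mid (a point): Worn electrode tip: nearly black, 34 mm tall, 18 mm across its flattened, mushroomed head, standing upright. Not wanted. This point is on its axis, half-way up (17 mm); z up.
- rubber_ring_mid (a point): Black rubber ring lying flat, outside diameter 34 mm, hole 22 mm, 8 mm high. Not wanted. This point is in the middle of the hole, half-way up (4 mm); z up.
- tub_red_floor (a point): Red open tub, 106 x 106 mm, walls 3 mm thick, 15 mm high in all, with a 24 mm white ring mark in the middle of its 3 mm floor. This point: middle of the floor's upper face, 7 mm over the worktop; x, y along its sides, z up. The fixed welder, 0.39 m tall, stands between things and caddy: its head begins at x = 0.51, y -0.02 to 0.04 m; pass in front.
- tub_blue_floor (a point): Blue open tub, 106 x 106 mm, walls 3 mm thick, 15 mm high in all, with a 24 mm white ring mark in the middle of its 3 mm floor. This point: middle of the floor's upper face, 7 mm over the worktop; x, y along its sides, z up. The fixed welder, 0.39 m tall, stands between things and caddy: its head begins at x = 0.51, y -0.02 to 0.04 m; pass in front.
- tub_yellow_floor (a point): Yellow open tub, 106 x 106 mm, walls 3 mm thick, 15 mm high in all, with a 24 mm white ring mark in the middle of its 3 mm floor. This point: middle of the floor's upper face, 7 mm over the worktop; x, y along its sides, z up. The four tubs (equal but for colour) are fixed two by two, 108 mm apart, in a flat caddy right of the welder.
- tub_green_floor (a point): Green open tub, 106 x 106 mm, walls 3 mm thick, 15 mm high in all, with a 24 mm white ring mark in the middle of its 3 mm floor. This point: middle of the floor's upper face, 7 mm over the worktop; x, y along its sides, z up. The four tubs (equal but for colour) are fixed two by two, 108 mm apart, in a flat caddy right of the welder.
Things that resemble listed ones, but are neither listed nor needed, are in the scene too. Of the things that look like the part that bears gauge_block_mid, the smaller one is meant.

How it is judged:
By the outcome, as a careful person would: the job done as asked, in the order asked, and still so for the second after the job is handed in, with the robot touching nothing.
It also fails if it takes over 134 s, if anything falls off the work surface, if the arm or the gripper's body presses on something with over 40 N, if the wrist force passes 120 N, or if a joint passes its speed limit or range.

## Working session

There is one attempt and no reset: what is moved stays moved. The work goes in short steps, Python scripts to look and compute and a tool call to move; the robot and the scene stay as the last step left them, time stands still between calls to the robot, and variables do not carry over. Pictures are saved under pics/ and viewed, and the job is handed in when it is done.

Besides the shell and the picture viewer there is one more tool, called after ">>>" by a JSON object that holds its "method" and its "body". jog_arm: Moves the arm, as the interface text tells. Its arguments: {"type":"object","properties":{"moves":{"type":"array","items":{"type":"array"}},"squeeze":{"type":"number"}},"required":["moves"]}

```bash
ls; mkdir -p pics; python3 - <<'E'
from station import ctrl, eyes
import cv2
print(ctrl.get_obs())
for n in ["scene","side","wrist"]:
    c=eyes.camera(n); cv2.imwrite(f"pics/{n}0.png",c["frame"][:,:,::-1])
    print(n,{k:v for k,v in c.items() if k!="frame"})
E
```

```text
pics
{'time_s': 0.0, 'qpos': array([-1.19862319e+00,  3.00457262e-01,  1.52157672e+00,  1.60148696e-05,
        1.32071114e+00, -6.66285326e-02]), 'joint_vel': array([ 2.13756852e-04,  1.46432582e-03,  2.13201612e-05, -5.34370268e-04,
        1.69947279e-04,  3.65762051e-04]), 'tau': array([-2.51221878e-03, -5.31807017e+01, -3.52741027e+01,  7.06613087e-02,
        2.43224110e-02, -1.46522680e-04]), 'ee_pos': array([ 0.23356102, -0.49765359,  0.20489577]), 'eef_rot': array([-3.14044377e+00, -9.22081470e-05,  4.38797644e-01]), 'force': array([-0.44772835,  0.31725523,  0.11896501]), 'moment': array([-0.02160681,  0.02645656, -0.00329504]), 'grip_width': 0.09391974498000175}
scene {'vertical_fov': 47.46244715177309, 'cx': 318.7582750534621, 'cy': 238.72144973756758, 'eye': array([-0.55215445, -0.74321909,  0.63890509]), 'attitude': array([-1.99395624,  0.01035379, -0.94783431])}
side {'vertical_fov': 50.70321865960109, 'cx': 316.7573167207532, 'cy': 245.90033900853905, 'eye': array([0.09825409, 1.07979634, 0.48867545]), 'attitude': array([-1.94199185, -0.01689164, -2.75533735])}
wrist {'vertical_fov': 65.56007553013232, 'cx': 324.7709680725673, 'cy': 247.0900895019594, 'hand_eye': array([[ 8.84420835e-04, -9.73724890e-01, -2.27725837e-01,
         6.57311803e-02],
       [ 9.99999550e-01,  7.82991295e-04,  5.35742130e-04,
        -7.80967303e-05],
       [-3.43358099e-04, -2.27726208e-01,  9.73725144e-01,
        -1.79932156e-01],
       [ 0.00000000e+00,  0.00000000e+00,  0.00000000e+00,
         1.00000000e+00]])}
```

View pics/scene0.png

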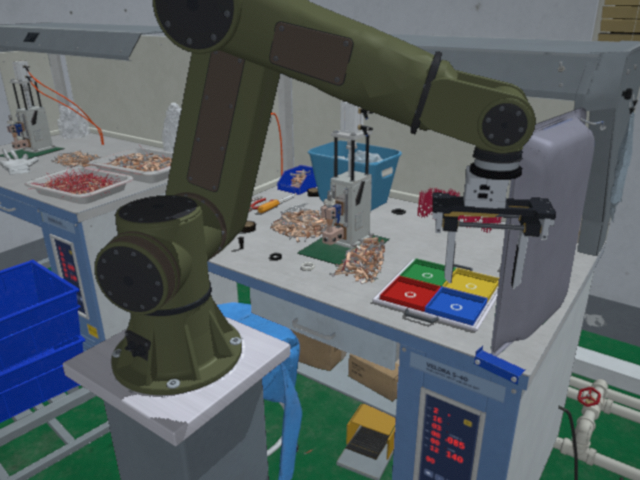

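View pics/side0.png

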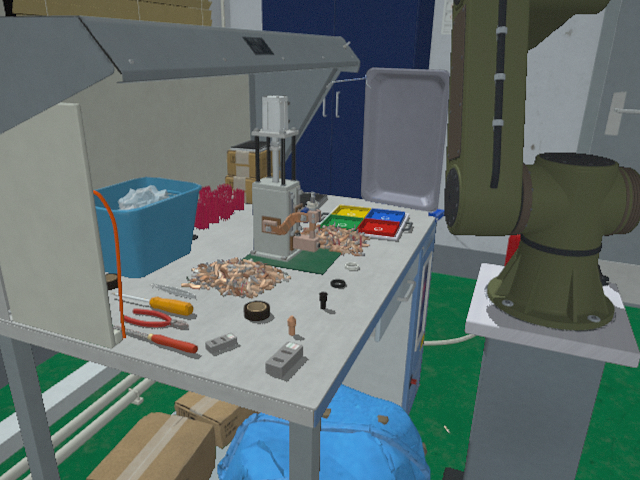

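View pics/wrist0.png

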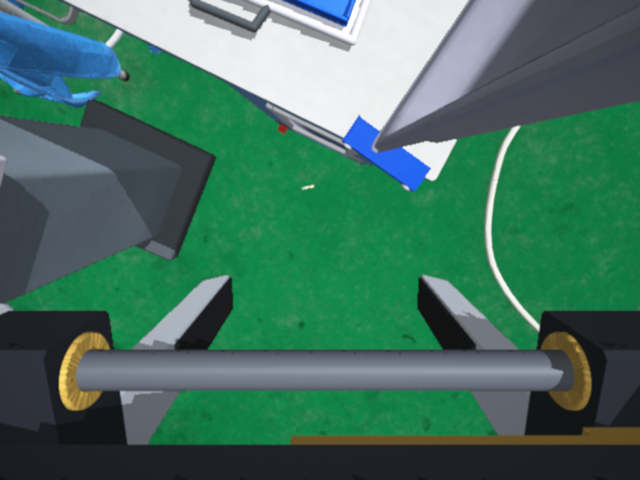

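Candidates in the side picture:
- Copper tip at (292,325); the worn tip at (323,298) is dark.
- Blocks at (221,344), small, and (285,357), larger.
- Rings at (352,266), white, and (338,283), black.
- Tape at (257,310), front, and (110,283), back under the hood.

Next I'll measure these and check crops.

```bash
cat > h.py <<'E'
from station import ctrl, eyes
import numpy as np, cv2
from scipy.spatial.transform import Rotation as R
def pose(c,o=None):
    if "eye" in c: return R.from_euler("xyz",c["attitude"]).as_matrix(),np.array(c["eye"])
    Rt=R.from_euler("xyz",o["eef_rot"]).as_matrix(); H=np.array(c["hand_eye"])
    return Rt@H[:3,:3], Rt@H[:3,3]+o["ee_pos"]
def foc(c): return 240/np.tan(np.radians(c["vertical_fov"]/2))
def ray(c,uv,z,o=None):
    Rm,e=pose(c,o); f=foc(c)
    d=Rm@np.array([(uv[0]-c["cx"])/f,(uv[1]-c["cy"])/f,1]); return e+d*(z-e[2])/d[2]
def proj(c,p,o=None):
    Rm,e=pose(c,o); q=Rm.T@(np.array(p)-e); f=foc(c); return np.array([c["cx"]+f*q[0]/q[2],c["cy"]+f*q[1]/q[2]])
def shot(name,fn=None):
    o=ctrl.get_obs(); c=eyes.camera(name)
    if fn: cv2.imwrite(f"pics/{fn}.png",c["frame"][:,:,::-1])
    return c,o
def crop(c,x,y,w,h,s,fn): cv2.imwrite(f"pics/{fn}.png",cv2.resize(c["frame"][y:y+h,x:x+w,::-1],None,fx=s,fy=s,interpolation=cv2.INTER_CUBIC))
def seg(c,m):  # contour centroid
    n,l,st,ce=cv2.connectedComponentsWithStats(m.astype(np.uint8)); return st,ce
E
python3 - <<'E'
from h import *
c,o=shot("side")
crop(c,190,240,200,150,4,"side_crop")
for n,uv,z in [("tip",(292,325),.019),("worn",(323,300),.017),("rub",(338,283),.004),("nyl",(352,266),.004),("tape",(257,310),.01),("small",(221,344),.007),("big",(285,357),.01),("red",(381,228),.007),("blue",(387,216),.007),("yel",(352,213),.007),("green",(344,223),.007)]:
    print(n,ray(c,uv,z).round(3))
c,o=shot("scene"); crop(c,220,180,280,150,2.8,"scene_crop")
for n,uv,z in [("red",(410,295),.007),("blue",(457,307),.007),("yel",(475,286),.007),("green",(428,275),.007)]: print(n,ray(c,uv,z).round(3))
E
```

```text
tip [0.437 0.346 0.019]
worn [0.423 0.227 0.017]
rub [0.431 0.114 0.004]
nyl [0.433 0.011 0.004]
tape [0.53  0.307 0.01 ]
small [0.531 0.436 0.007]
big [0.41  0.431 0.01 ]
red [ 0.441 -0.28   0.007]
blue [ 0.455 -0.399  0.007]
yel [ 0.564 -0.382  0.007]
green [ 0.554 -0.278  0.007]
red [ 0.447 -0.274  0.007]
blue [ 0.459 -0.383  0.007]
yel [ 0.571 -0.38   0.007]
green [ 0.559 -0.266  0.007]
```

View pics/side_crop.png

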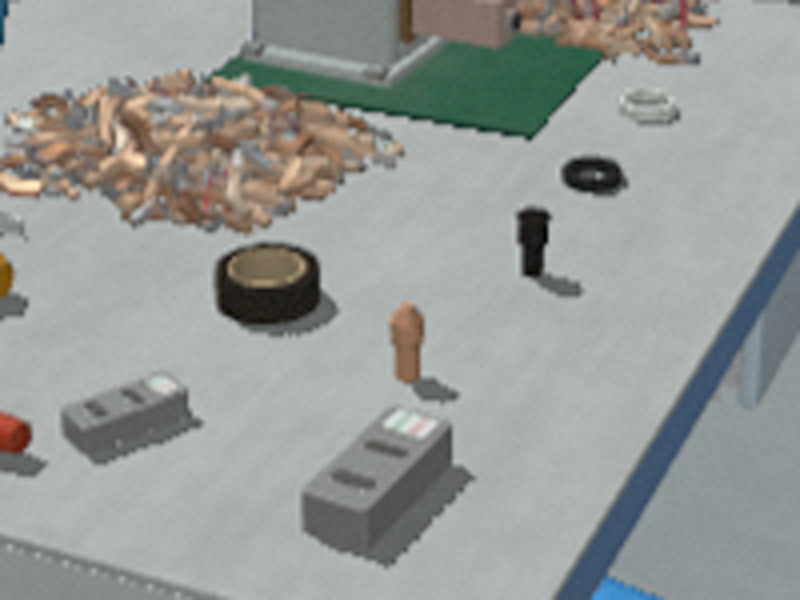

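View pics/scene_crop.png

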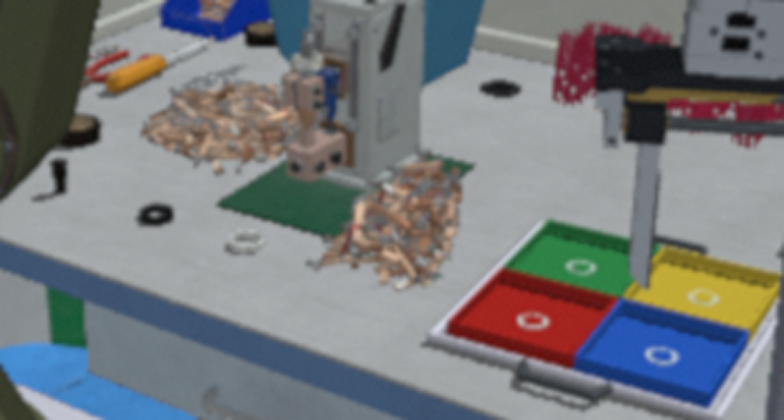

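>>> {"method": "jog_arm", "body": {"moves": [[[10,41,0],[0,0,1.2],60],[[20,82,0],[0,0,2.4],60],[[32,122,0],[0,0,3.6],60],[[42,162,0],[0,0,4.8],60],[[53,201,0],[0,0,6.0],60]], "squeeze": 20}}

```text
time_s: 0.67
ee_pos: [0.2865, -0.295, 0.2053]
eef_rot: [-3.142, -0.0, 0.967]
force: [1.1, 0.1, -0.2]
grip_width: 0.0639
```

>>> {"method": "jog_arm", "body": {"moves": [[[10,40,0],[0,0,1.4],60],[[20,80,0],[0,0,2.8],60],[[30,120,0],[0,0,4.2],60],[[40,160,0],[0,0,5.6],60],[[50,200,0],[0,0,6.97],60]]}}

```text
time_s: 1.08
ee_pos: [0.3365, -0.095, 0.2057]
eef_rot: [3.141, 0.0, 1.576]
force: [0.9, -0.2, 1.5]
grip_width: 0.0602
```

>>> {"method": "jog_arm", "body": {"moves": [[[5,40,0],[0,0,0],60],[[10,80,0],[0,0,0],60],[[15,110,0],[0,0,0],60],[[20,147,0],[0,0,0],60],[[20,147,0],[0,0,0],60]]}}

```text
time_s: 1.5
ee_pos: [0.3567, 0.0549, 0.2056]
eef_rot: [3.141, -0.001, 1.576]
force: [-0.1, -1.2, -0.2]
grip_width: 0.06
```

```bash
python3 - <<'E'
from h import *
c,o=shot("wrist","w1")
E
```

```text
(no output)
```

View pics/w1.png

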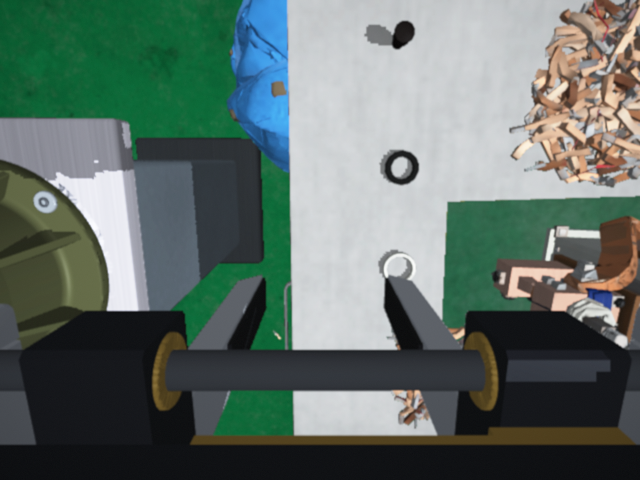

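>>> {"method": "jog_arm", "body": {"moves": [[[14,40,0],[0,0,0],60],[[28,80,0],[0,0,0],60],[[42,115,0],[0,0,0],60],[[56,150,0],[0,0,0],60],[[70,185,0],[0,0,0],60]]}}

```text
time_s: 1.97
ee_pos: [0.4274, 0.236, 0.2054]
eef_rot: [3.141, 0.0, 1.57]
force: [1.0, -0.5, 1.6]
grip_width: 0.0602
```

>>> {"method": "jog_arm", "body": {"moves": [[[0,25,0],[0,0,0],60],[[0,40,0],[0,0,0],60],[[0,40,0],[0,0,0],60]]}}

```text
time_s: 2.22
ee_pos: [0.4269, 0.2762, 0.2049]
eef_rot: [-3.141, 0.0, 1.572]
force: [-0.0, -0.0, -0.2]
grip_width: 0.06
```

```bash
python3 - <<'E'
from h import *
c,o=shot("wrist","w2")
E
```

```text
(no output)
```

View pics/w2.png

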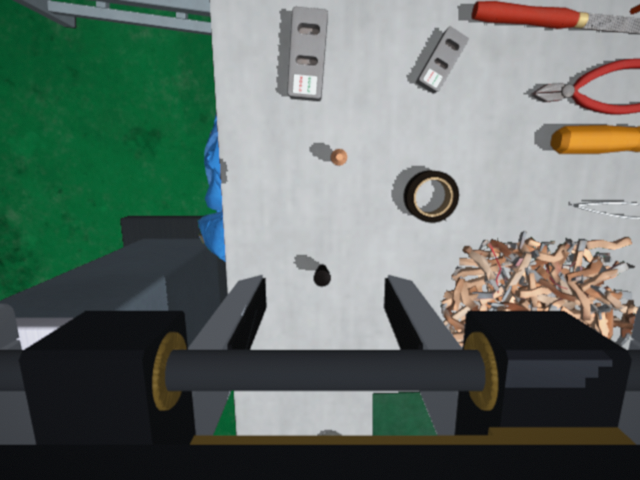

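The first picture shows the nylon ring at (400,268), partly behind a finger, and the rubber ring at (401,167). The second shows the tip at (339,157), small block (443,58), large block (308,52), tape (432,196) and worn tip (322,275). I'll measure these now.

```bash
python3 - <<'E'
from h import *
c,o=shot("wrist")
crop(c,300,130,80,60,8,"w2tip"); crop(c,400,10,90,100,6,"w2blk")
for n,uv,z in [("tip nose",(339,156),.036),("tape top",(432,196),.019),("small c",(443,57),.012),("worn head",(322,272),.033)]: print(n,ray(c,uv,z,o).round(4))
print(ray(c,(343,163),.002,o))
f=c["frame"].astype(int)
# tape: dark within roi
roi=np.zeros(f.shape[:2],bool); roi[160:235,395:470]=1
m=roi&(f.max(2)<60); 
cn,_=cv2.findContours(m.astype(np.uint8),cv2.RETR_EXTERNAL,cv2.CHAIN_APPROX_NONE); k=max(cn,key=cv2.contourArea); print(cv2.fitEllipse(k),cv2.boundingRect(k))
hs=cv2.cvtColor(c["frame"],cv2.COLOR_RGB2HSV)
print(f[157,339],f[40,430],f[60,480],f[57,460])
E
```

```text
tip nose [0.4398 0.3439 0.036 ]
tape top [0.5317 0.3062 0.019 ]
small c [0.5352 0.4325 0.012 ]
worn head [0.4243 0.2328 0.033 ]
[0.44514134 0.33736286 0.002     ]
((430.7370910644531, 194.1331329345703), (50.36949157714844, 53.65095520019531), 88.0695571899414) (404, 169, 54, 52)
[230 174 133] [108 111 111] [191 195 196] [190 194 195]
```

View pics/w2tip.png

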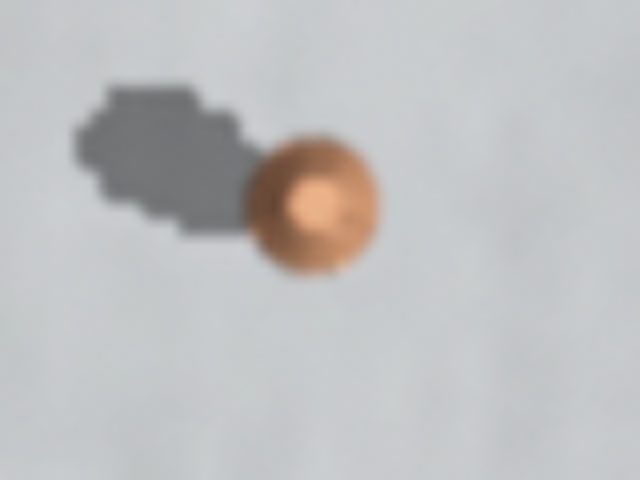

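View pics/w2blk.png

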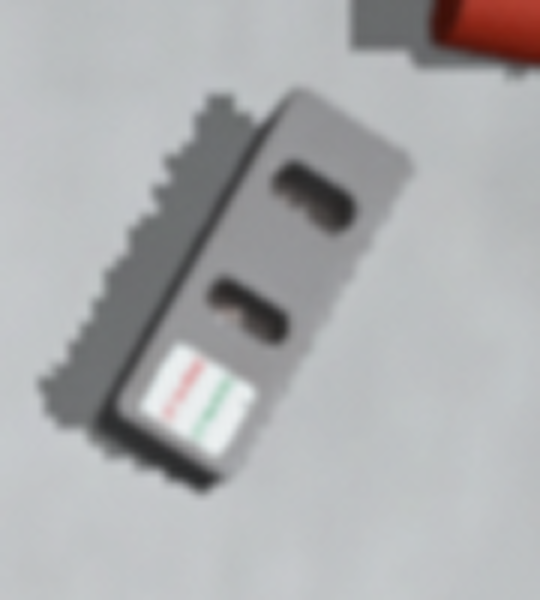

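```bash
python3 - <<'E'
from h import *
c,o=shot("wrist")
print(o["ee_pos"],"nose",ray(c,(339.1,155.4),.038,o),"tape",ray(c,(430.7,195),.019,o),ray(c,(432,196),.019,o))
P=np.array([ray(c,p,.014,o) for p in [(449.2,24.7),(468.8,38),(437,89.7),(419.7,77)]])
print(P.round(4),P.mean(0),[np.linalg.norm(P[i]-P[(i+1)%4]).round(4) for i in range(4)])
d=(P[0]+P[1]-P[2]-P[3]); print("long axis angle",np.degrees(np.arctan2(d[1],d[0])))
print("side check tip",ctrl.get_obs()["time_s"])
s,_=shot("side")
print(proj(s,[.4395,.3445,.038]),proj(s,[.4395,.3445,0]))
E
```

```text
[0.42688225 0.27417701 0.20517245] nose [0.43994005 0.34368596 0.038     ] tape [0.53048484 0.30636981 0.019     ] [0.53181934 0.30539839 0.019     ]
[[0.5385 0.4578 0.014 ]
 [0.5571 0.447  0.014 ]
 [0.5314 0.4034 0.014 ]
 [0.5146 0.4143 0.014 ]] [0.53539911 0.43063184 0.014     ] [np.float64(0.0215), np.float64(0.0507), np.float64(0.02), np.float64(0.0497)]
long axis angle 60.3695254271067
side check tip 2.3667
[290.97651705 315.23070994] [291.00891515 333.45842329]
```

>>> {"method": "jog_arm", "body": {"moves": [[[6,30,-20],[0,0,0],60],[[13,60,-45],[0,0,0],60],[[13,69,-80],[0,0,0],60],[[13,69,-110],[0,0,0],60],[[13,69,-110],[0,0,0],60]]}}

```text
time_s: 2.83
ee_pos: [0.4377, 0.3418, 0.0901]
eef_rot: [-3.134, 0.005, 1.57]
force: [-0.6, -0.3, -1.1]
grip_width: 0.0598
```

```bash
python3 - <<'E'
from h import *
c,o=shot("wrist","w3"); s,_=shot("side","s3"); crop(s,230,220,130,150,4,"s3c")
print(o["ee_pos"],proj(c,[.44,.344,.038],o))
E
```

```text
[0.43765804 0.34183129 0.09010121] [328.72362886 260.61669868]
```

View pics/w3.png

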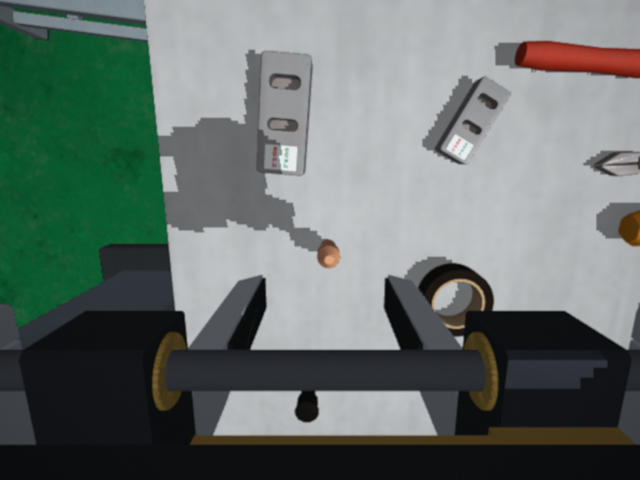

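View pics/s3c.png

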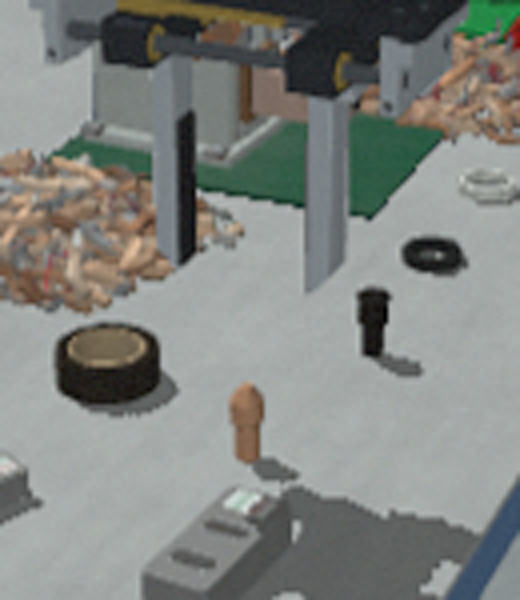

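Tip nose at (328,258), predicted (329,261); it is centred between the fingers. I'll go down and grip.

>>> {"method": "jog_arm", "body": {"moves": [[[0,0,-40],[0,0,0],60],[[0,0,-75],[0,0,0],60],[[0,0,-90],[0,0,0],50],[[0,0,-90],[0,0,0],40],[[0,0,-90],[0,0,0],30]]}}

```text
time_s: 3.35
ee_pos: [0.4409, 0.3442, 0.0077]
eef_rot: [3.14, -0.001, 1.57]
force: [0.5, 0.2, 0.5]
grip_width: 0.0434
```

>>> {"method": "jog_arm", "body": {"moves": [[[0,0,0],[0,0,0],25],[[0,0,0],[0,0,0],20],[[0,0,0],[0,0,0],16],[[0,0,0],[0,0,0],10],[[0,0,0],[0,0,0],5]]}}

```text
time_s: 3.77
ee_pos: [0.44, 0.3444, 0.0063]
eef_rot: [3.141, -0.001, 1.571]
force: [-1.6, -0.5, 7.3]
grip_width: 0.0144
```

>>> {"method": "jog_arm", "body": {"moves": [[[0,0,0],[0,0,0],5],[[0,0,0],[0,0,0],5],[[0,0,0],[0,0,0],5]]}}

```text
time_s: 4.02
ee_pos: [0.44, 0.3445, 0.0063]
eef_rot: [3.141, -0.001, 1.571]
force: [-2.3, 0.2, 7.5]
grip_width: 0.0142
```

```bash
python3 - <<'E'
from h import *
s,o=shot("side"); crop(s,230,220,130,150,4,"s4c")
print(o["ee_pos"],o["eef_rot"],o["grip_width"])
E
```

```text
[0.43999479 0.34446741 0.00630397] [ 3.14063824e+00 -7.80571427e-04  1.57069546e+00] 0.014191175655979445
```

View pics/s4c.png

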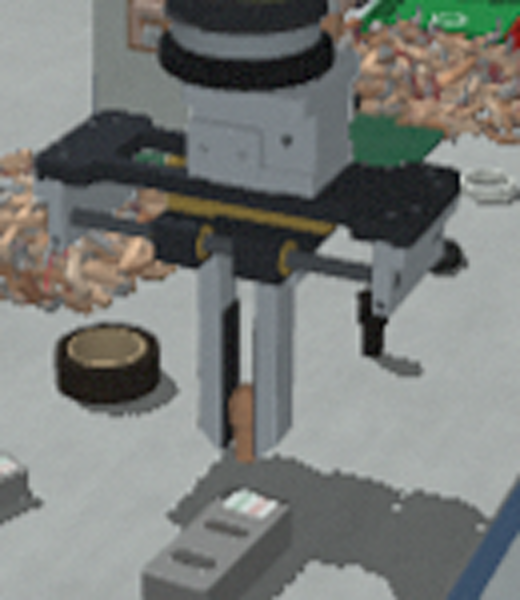

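>>> {"method": "jog_arm", "body": {"moves": [[[0,0,10],[0,0,0],5],[[0,0,30],[0,0,0],5],[[0,0,60],[0,0,0],5],[[0,0,95],[0,0,0],5],[[0,0,95],[0,0,0],5]]}}

```text
time_s: 4.48
ee_pos: [0.4418, 0.3457, 0.1074]
eef_rot: [3.134, -0.005, 1.571]
force: [1.3, 0.6, 0.4]
grip_width: 0.0141
```

```bash
python3 - <<'E'
from h import *
s,o=shot("side"); crop(s,230,150,130,150,4,"s5c"); c,o=shot("wrist","w5")
print(o["ee_pos"],o["eef_rot"],o["grip_width"],o["force"])
for z in (.0,.019,.038): print(proj(s,o["ee_pos"]+[0,0,z-.006]))
E
```

```text
[0.44101348 0.34507055 0.10433497] [ 3.13632196 -0.0035835   1.57075812] 0.01381384649931685 [-0.0225484  -0.17922094 -0.5287014 ]
[290.00978208 285.11309482]
[289.98531473 275.32982212]
[289.96046511 265.39369931]
```

View pics/s5c.png

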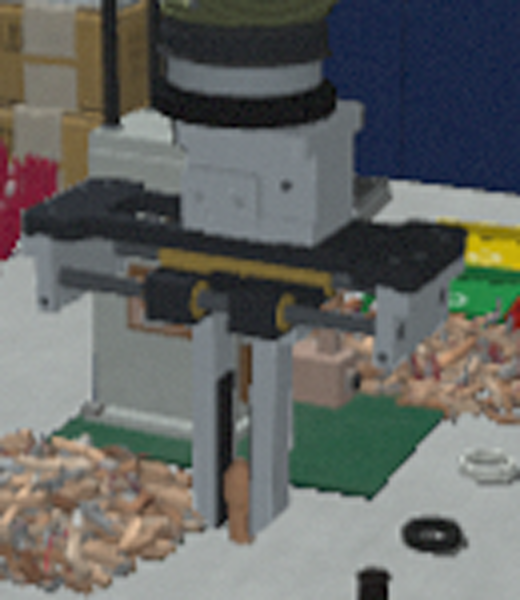

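View pics/w5.png

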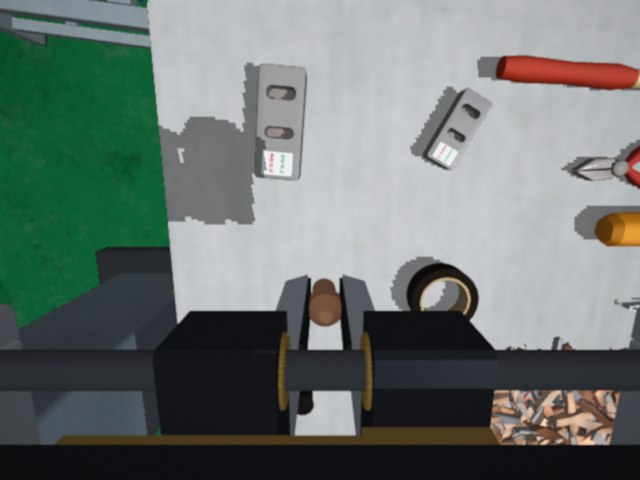

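Held upright at 14 mm opening, with foot and nose where predicted in the side view. Carrying it in front of the welder to look at the tubs.

>>> {"method": "jog_arm", "body": {"moves": [[[-11,-38,10],[0,0,0],5],[[-22,-76,20],[0,0,0],5],[[-33,-114,30],[0,0,0],5],[[-44,-152,40],[0,0,0],5],[[-55,-190,50],[0,0,0],5]]}}

```text
time_s: 5.0
ee_pos: [0.3831, 0.1525, 0.1496]
eef_rot: [-3.139, 0.001, 1.571]
force: [0.6, -1.4, 0.6]
grip_width: 0.0141
```

>>> {"method": "jog_arm", "body": {"moves": [[[-6,-39,10],[0,0,0],5],[[-12,-78,20],[0,0,0],5],[[-18,-117,30],[0,0,0],5],[[-22,-156,40],[0,0,0],5],[[-25,-195,50],[0,0,0],5]]}}

```text
time_s: 5.42
ee_pos: [0.3583, -0.0424, 0.2001]
eef_rot: [-3.14, -0.0, 1.571]
force: [1.2, 0.9, -0.5]
grip_width: 0.0142
```

>>> {"method": "jog_arm", "body": {"moves": [[[6,-39,0],[0,0,0],5],[[14,-78,0],[0,0,0],5],[[24,-117,0],[0,0,0],5],[[36,-155,0],[0,0,0],5],[[50,-190,0],[0,0,0],5]]}}

```text
time_s: 5.83
ee_pos: [0.4091, -0.2331, 0.1993]
eef_rot: [-3.14, -0.001, 1.57]
force: [0.5, 0.6, 1.6]
grip_width: 0.0143
```

>>> {"method": "jog_arm", "body": {"moves": [[[20,-35,0],[0,0,0],5],[[40,-70,0],[0,0,0],5],[[60,-105,0],[0,0,0],5],[[70,-130,0],[0,0,0],5],[[70,-130,0],[0,0,0],5]]}}

```text
time_s: 6.25
ee_pos: [0.4799, -0.3641, 0.1975]
eef_rot: [-3.139, -0.002, 1.568]
force: [-1.3, 0.5, -1.2]
grip_width: 0.014
```

>>> {"method": "jog_arm", "body": {"moves": [[[0,0,0],[0,0,0],5],[[0,0,0],[0,0,0],5]]}}

```text
time_s: 6.42
ee_pos: [0.4792, -0.3601, 0.1993]
eef_rot: [-3.14, -0.002, 1.571]
force: [-0.5, -0.1, -0.4]
grip_width: 0.014
```

```bash
python3 - <<'E'
from h import *
c,o=shot("wrist","w6")
print(o["ee_pos"],o["eef_rot"],o["grip_width"],o["force"])
E
```

```text
[ 0.47916963 -0.36008594  0.19931437] [-3.13993989e+00 -1.50155791e-03  1.57075206e+00] 0.013982622509835818 [-0.49384523 -0.1050991  -0.44826958]
```

View pics/w6.png

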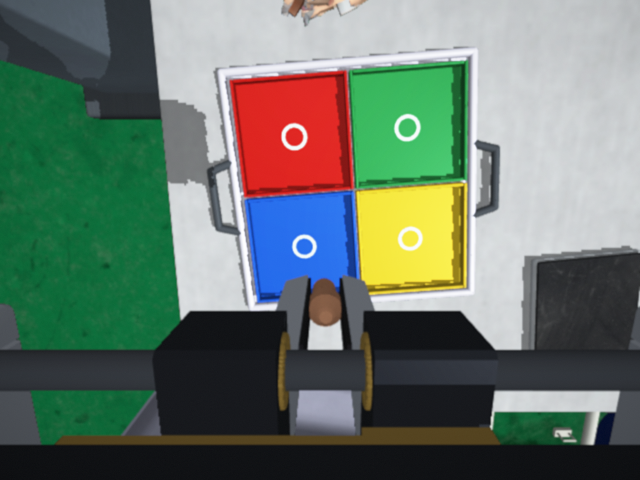

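All four ring marks are visible: red (294,137), green (407,128), blue (304,246), yellow (410,238). I'll measure them accurately and check the 108 mm spacing.

```bash
cat > tubs.py <<'E'
from h import *
def marks(c,o,approx):
    f=c["frame"].astype(int); out={}
    for n,(u,v) in approx.items():
        m=np.zeros(f.shape[:2],bool); m[v-20:v+21,u-20:u+21]=1
        m&=(f.min(2)>120 if n!="yellow" else f[:,:,2]>110)
        cn,_=cv2.findContours(m.astype(np.uint8),cv2.RETR_EXTERNAL,cv2.CHAIN_APPROX_NONE)
        k=max(cn,key=cv2.contourArea); e=cv2.fitEllipse(k)
        out[n]=ray(c,e[0],.007,o); print(n,np.round(e[0],1),np.round(e[1],1),out[n].round(4))
    return out
E
python3 - <<'E'
from tubs import *
c,o=shot("wrist")
M=marks(c,o,dict(red=(294,137),green=(407,128),blue=(304,246),yellow=(410,238)))
for a,b in [("red","green"),("red","blue"),("blue","yellow"),("green","yellow")]:
    d=M[b]-M[a]; print(a,b,np.linalg.norm(d).round(4),np.degrees(np.arctan2(d[1],d[0])).round(2))
print(o["ee_pos"])
for n in ["scene"]:
    s,_=shot(n); print({k:proj(s,v).round(1) for k,v in M.items()})
    crop(s,370,230,140,110,5,"sc6")
# vertical check: predicted nose/foot in wrist
t=o["ee_pos"]; print(proj(c,t+[0,0,-.006],o),proj(c,t+[0,0,.032],o))
E
```

```text
red [293.7 136.5] [25.4 27. ] [ 0.4494 -0.2722  0.007 ]
green [406.6 127.5] [25.5 27.4] [ 0.5574 -0.2638  0.007 ]
blue [303.8 246. ] [23.4 23.9] [ 0.4579 -0.3802  0.007 ]
yellow [409.5 238.1] [23.9 25.3] [ 0.566  -0.3718  0.007 ]
red green 0.1084 4.44
red blue 0.1083 -85.5
blue yellow 0.1084 4.47
green yellow 0.1083 -85.48
[ 0.47929399 -0.35989819  0.19993721]
{'red': array([409.7, 294.3]), 'green': array([426.9, 275. ]), 'blue': array([455.8, 306.8]), 'yellow': array([470.7, 285.9])}
[324.50545905 288.18068457] [324.40367287 317.99175175]
```

View pics/sc6.png

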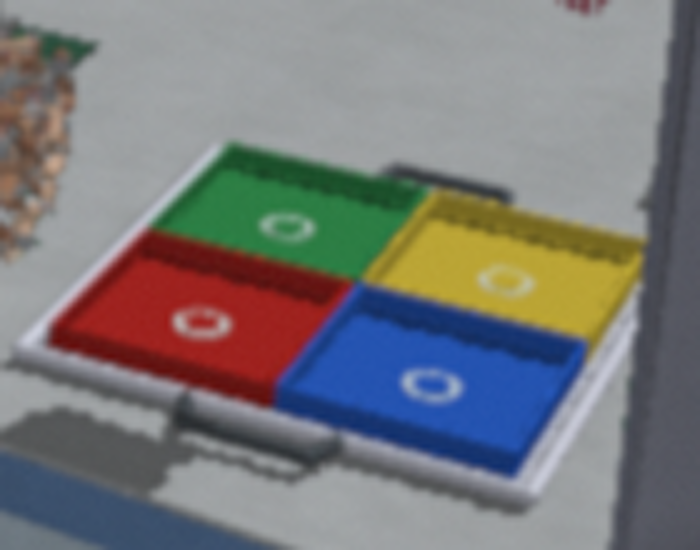

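```bash
python3 - <<'E'
from h import *
c,o=shot("wrist"); f=c["frame"].copy()
c["frame"]=np.clip(f.astype(float)*1.7,0,255).astype(np.uint8)
crop(c,280,265,90,75,8,"w6tip")
t=o["ee_pos"]
for z in (-.006,.014,.024,.032):print(z,proj(c,t+[0,0,z],o))
E
```

```text
-0.006 [324.49301786 288.17058589]
0.014 [324.48376368 302.33577047]
0.024 [324.47832649 310.65836261]
0.032 [324.47349744 318.05009461]
```

View pics/w6tip.png

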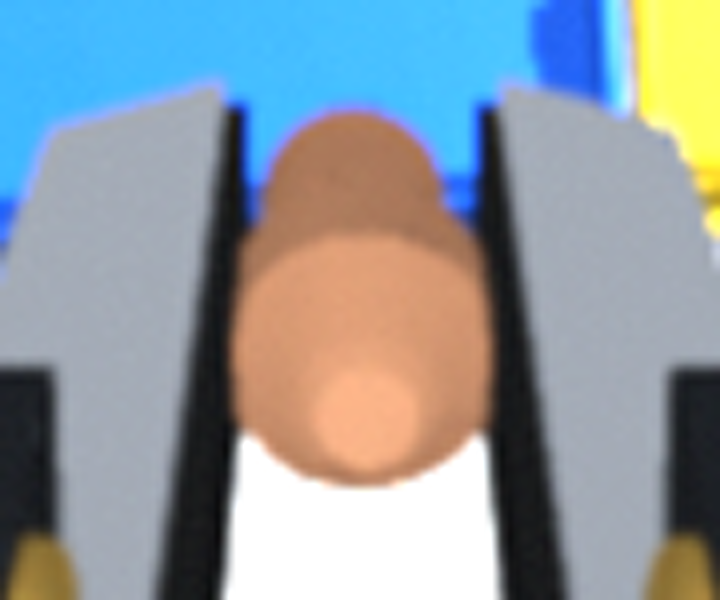

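Tip vertical in the jaws (nose and foot within 1–2 px of prediction). Going to the red mark.

>>> {"method": "jog_arm", "body": {"moves": [[[-15,35,0],[0,0,0],5],[[-30,70,-20],[0,0,0],5],[[-30,88,-50],[0,0,0],5],[[-30,88,-90],[0,0,0],5],[[-30,88,-130],[0,0,0],5]]}}

```text
time_s: 7.03
ee_pos: [0.45, -0.2717, 0.0706]
eef_rot: [3.139, 0.002, 1.573]
force: [1.1, -1.2, -1.3]
grip_width: 0.014
```

>>> {"method": "jog_arm", "body": {"moves": [[[0,0,-25],[0,0,0],5],[[0,0,-45],[0,0,0],5],[[0,0,-54],[0,0,0],5],[[0,0,-56],[0,0,0],5],[[0,0,-56],[0,0,0],5]]}}

```text
time_s: 7.45
ee_pos: [0.4499, -0.2729, 0.0151]
eef_rot: [3.141, 0.0, 1.571]
force: [0.9, -1.1, -0.9]
grip_width: 0.0139
```

```bash
python3 - <<'E'
from h import *
o=ctrl.get_obs(); print(o["ee_pos"],o["eef_rot"],o["force"],o["grip_width"])
s,_=shot("scene"); crop(s,370,230,140,110,5,"sc7")
E
```

```text
[ 0.44990486 -0.27287349  0.01506609] [3.14117537e+00 3.27003628e-04 1.57089531e+00] [ 0.8930075  -1.06410525 -0.87384119] 0.013925082517039583
```

View pics/sc7.png

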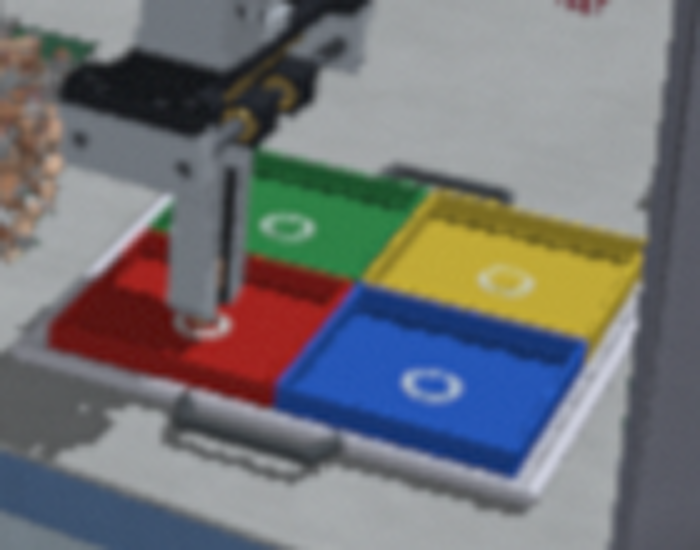

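>>> {"method": "jog_arm", "body": {"moves": [[[0,0,-1],[0,0,0],5],[[0,0,-1],[0,0,0],5],[[0,0,-1],[0,0,0],5]]}}

```text
time_s: 7.75
ee_pos: [0.45, -0.2731, 0.0142]
eef_rot: [3.141, 0.001, 1.571]
force: [-0.6, 0.5, 0.0]
grip_width: 0.0144
```

>>> {"method": "jog_arm", "body": {"moves": [[[0,0,-1],[0,0,0],5],[[0,0,-1],[0,0,0],5],[[0,0,-1],[0,0,0],5]]}}

```text
time_s: 8.0
ee_pos: [0.4501, -0.2732, 0.0133]
eef_rot: [3.141, 0.001, 1.571]
force: [-0.4, 0.6, 6.8]
grip_width: 0.014
```

Contact (6.8 N). Releasing gently and lifting.

>>> {"method": "jog_arm", "body": {"moves": [[[0,0,0],[0,0,0],16],[[0,0,0],[0,0,0],20],[[0,0,0],[0,0,0],26],[[0,0,0],[0,0,0],34],[[0,0,0],[0,0,0],44]]}}

```text
time_s: 8.42
ee_pos: [0.4496, -0.2729, 0.0124]
eef_rot: [-3.141, -0.0, 1.571]
force: [0.4, 0.4, -1.4]
grip_width: 0.036
```

>>> {"method": "jog_arm", "body": {"moves": [[[0,0,5],[0,0,0],50],[[0,0,25],[0,0,0],50],[[0,0,60],[0,0,0],50],[[0,-20,100],[0,0,0],50],[[0,-60,120],[0,0,0],50]]}}

```text
time_s: 8.83
ee_pos: [0.4508, -0.3271, 0.1344]
eef_rot: [3.139, 0.002, 1.574]
force: [0.7, -0.4, 0.9]
grip_width: 0.0503
```

>>> {"method": "jog_arm", "body": {"moves": [[[0,-10,0],[0,0,0],50],[[0,-10,0],[0,0,0],50]]}}

```text
time_s: 9.0
ee_pos: [0.4496, -0.3401, 0.1306]
eef_rot: [3.14, 0.002, 1.568]
force: [-0.5, 0.2, 0.1]
grip_width: 0.0499
```

```bash
python3 - <<'E'
from h import *
c,o=shot("wrist","w8"); s,_=shot("scene"); crop(s,370,230,140,110,5,"sc8")
print(o["ee_pos"],proj(c,[.4494,-.2722,.045],o),proj(c,[.4494,-.2722,.007],o))
E
```

```text
[ 0.44957647 -0.34010825  0.13063336] [323.89189086 156.35933486] [323.89969976 156.70100945]
```

View pics/w8.png

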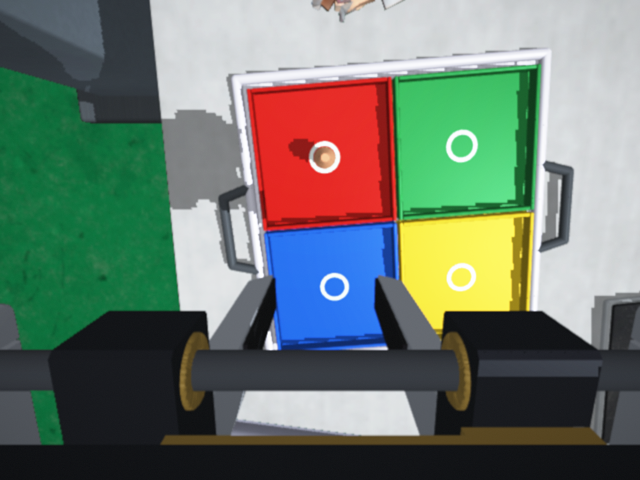

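View pics/sc8.png

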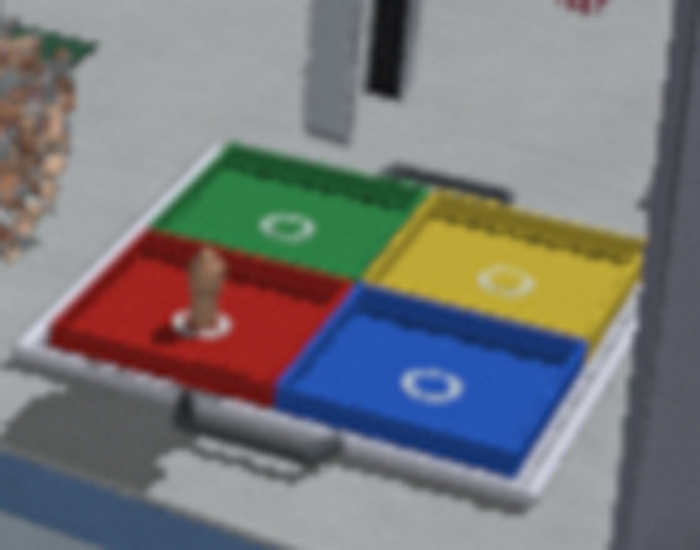

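Tip stands upright inside the red ring mark at (324,157). Now the gauge block; I'll check what surrounds it first.

```bash
python3 - <<'E'
from h import *
s,_=shot("side")
for uv in [(120,347),(84,330),(0,318),(180,343),(318,412)]: print(uv,ray(s,uv,0).round(3))
E
```

```text
(120, 347) [0.692 0.505 0.   ]
(84, 330) [0.792 0.486 0.   ]
(0, 318) [0.971 0.517 0.   ]
(180, 343) [0.605 0.453 0.   ]
(318, 412) [0.313 0.525 0.   ]
```

>>> {"method": "jog_arm", "body": {"moves": [[[-10,38,10],[0,0,0],50],[[-20,76,20],[0,0,0],50],[[-30,114,30],[0,0,0],50],[[-40,152,30],[0,0,0],50],[[-50,190,30],[0,0,0],50]]}}

```text
time_s: 9.57
ee_pos: [0.3983, -0.1454, 0.1591]
eef_rot: [-3.141, -0.001, 1.571]
force: [0.6, 0.8, 0.7]
grip_width: 0.05
```

>>> {"method": "jog_arm", "body": {"moves": [[[-10,40,0],[0,0,0],50],[[-18,80,0],[0,0,0],50],[[-24,120,0],[0,0,0],50],[[-28,160,0],[0,0,0],50],[[-30,200,0],[0,0,0],50]]}}

```text
time_s: 9.98
ee_pos: [0.3677, 0.0543, 0.1591]
eef_rot: [-3.14, -0.0, 1.571]
force: [0.6, 0.0, -0.5]
grip_width: 0.0502
```

>>> {"method": "jog_arm", "body": {"moves": [[[5,40,0],[0,0,0],50],[[12,78,0],[0,0,0],50],[[22,116,0],[0,0,0],50],[[35,153,0],[0,0,0],50],[[50,190,0],[0,0,0],50]]}}

```text
time_s: 10.4
ee_pos: [0.4182, 0.2446, 0.1588]
eef_rot: [-3.14, 0.001, 1.573]
force: [0.7, -1.3, 0.6]
grip_width: 0.05
```

>>> {"method": "jog_arm", "body": {"moves": [[[20,32,-5],[0,0,-1.2],50],[[40,64,-10],[0,0,-2.4],50],[[60,96,-15],[0,0,-3.6],50],[[80,128,-20],[0,0,-4.8],50],[[95,155,-30],[0,0,-5.92],50]]}}

```text
time_s: 10.82
ee_pos: [0.5143, 0.3996, 0.1287]
eef_rot: [-3.141, 0.001, 1.05]
force: [0.6, 0.1, 0.7]
grip_width: 0.0503
```

>>> {"method": "jog_arm", "body": {"moves": [[[0,0,0],[0,0,0],50],[[0,0,0],[0,0,0],50]]}}

```text
time_s: 10.98
ee_pos: [0.513, 0.3978, 0.1269]
eef_rot: [-3.14, 0.004, 1.057]
force: [-0.6, -1.5, 0.1]
grip_width: 0.05
```

```bash
python3 - <<'E'
from h import *
c,o=shot("wrist","w9"); print(o["ee_pos"],o["eef_rot"],proj(c,[.5354,.4306,.014],o))
E
```

```text
[0.5129831  0.39784492 0.12687988] [-3.13956876  0.00405334  1.0566613 ] [329.27389832 193.73859965]
```

View pics/w9.png

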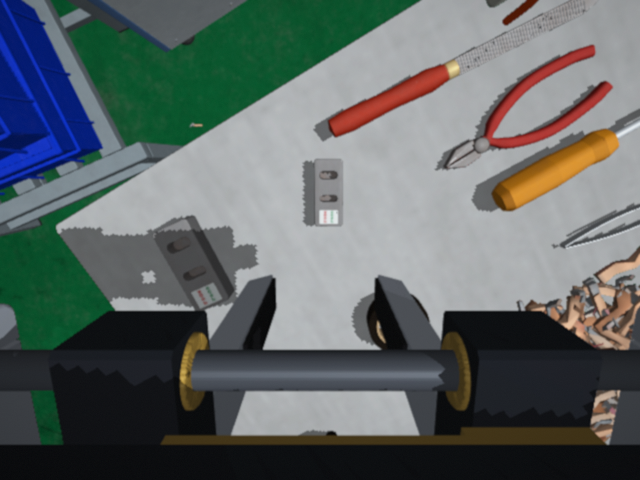

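```bash
python3 - <<'E'
from h import *
c,o=shot("wrist"); crop(c,290,140,80,100,6,"w9b")
print(o["ee_pos"],o["eef_rot"],proj(c,[.5354,.4306,.014],o))
print(ray(c,(329,190.5),.014,o))
E
```

```text
[0.51322087 0.39710323 0.12822081] [-3.14028568e+00  2.62686026e-03  1.05660825e+00] [328.42043566 193.10396962]
[0.53678523 0.43214316 0.014     ]
```

View pics/w9b.png

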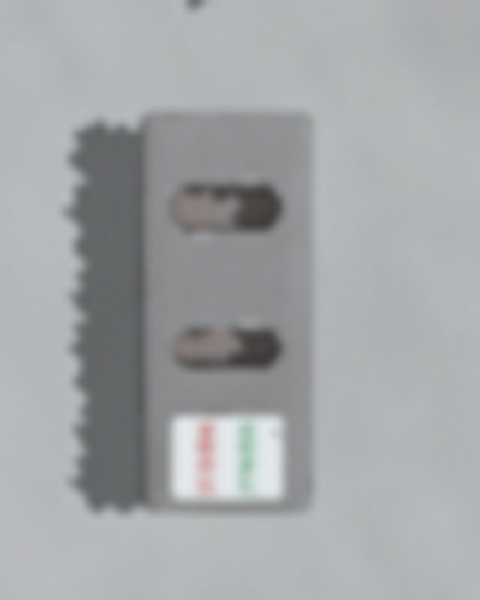

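Block fits the prediction within 1 px and is square to the jaws. Descending to just above it first.

>>> {"method": "jog_arm", "body": {"moves": [[[10,15,0],[0,0,0],50],[[23,34,-10],[0,0,0],50],[[23,34,-45],[0,0,0],50],[[23,34,-80],[0,0,0],50],[[23,34,-80],[0,0,0],50]]}}

```text
time_s: 11.5
ee_pos: [0.5347, 0.4285, 0.0435]
eef_rot: [-3.138, 0.009, 1.055]
force: [-0.1, -1.0, -1.1]
grip_width: 0.0501
```

>>> {"method": "jog_arm", "body": {"moves": [[[0,0,0],[0,0,0],50],[[0,0,0],[0,0,0],50],[[0,0,0],[0,0,0],50]]}}

```text
time_s: 11.75
ee_pos: [0.5386, 0.4314, 0.0532]
eef_rot: [3.14, -0.004, 1.054]
force: [0.0, -0.0, -0.3]
grip_width: 0.0501
```

```bash
python3 - <<'E'
from h import *
c,o=shot("wrist","w10"); print(o["ee_pos"],o["eef_rot"],o["joint_vel"].round(3),proj(c,[.536,.431,.014],o))
E
```

```text
[0.53864456 0.43143201 0.05317959] [ 3.13980579 -0.00386912  1.05402756] [-0.     0.006  0.     0.    -0.007  0.001] [321.05373899 272.95133624]
```

View pics/w10.png

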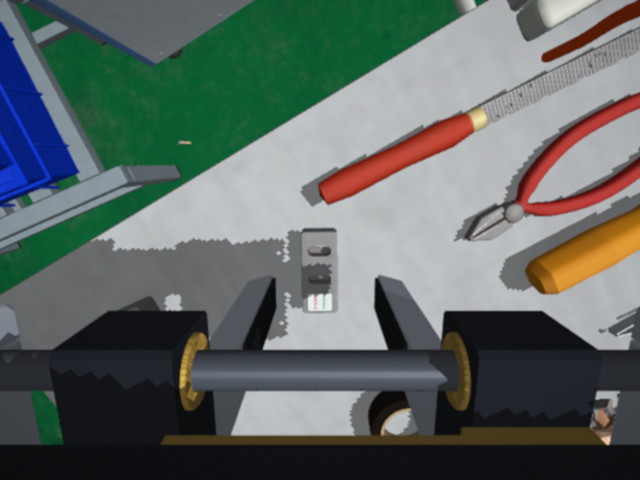

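```bash
python3 - <<'E'
from h import *
c,o=shot("wrist"); crop(c,280,215,80,110,6,"w10b")
print(o["ee_pos"],o["eef_rot"],ray(c,(320,270),.014,o))
E
```

```text
[0.53852769 0.43142155 0.05277685] [ 3.14001246 -0.00354383  1.05398888] [0.53630483 0.43304047 0.014     ]
```

View pics/w10b.png

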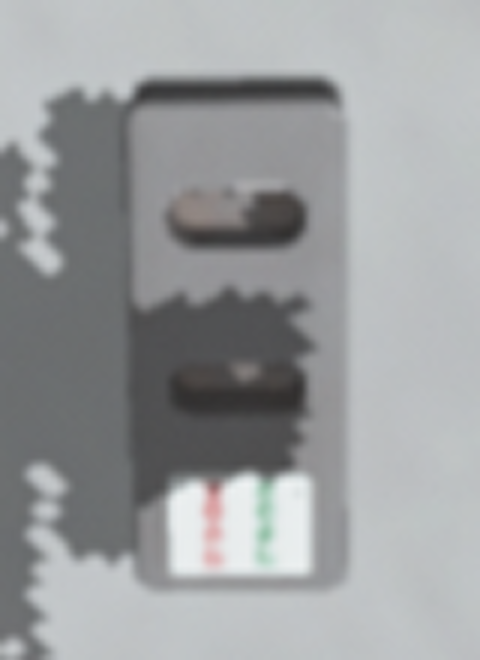

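>>> {"method": "jog_arm", "body": {"moves": [[[-3,0,-15],[0,0,0],50],[[-3,0,-30],[0,0,0],50],[[-3,0,-42],[0,0,0],45],[[-3,0,-46],[0,0,0],40],[[-3,0,-46],[0,0,0],40]]}}

```text
time_s: 12.27
ee_pos: [0.5342, 0.4306, 0.0022]
eef_rot: [-3.141, 0.002, 1.054]
force: [-0.7, 0.3, 0.2]
grip_width: 0.0401
```

>>> {"method": "jog_arm", "body": {"moves": [[[0,0,0],[0,0,0],35],[[0,0,0],[0,0,0],35]]}}

```text
time_s: 12.43
ee_pos: [0.535, 0.4312, 0.0045]
eef_rot: [3.141, -0.001, 1.054]
force: [-0.3, -0.1, -0.3]
grip_width: 0.0353
```

>>> {"method": "jog_arm", "body": {"moves": [[[0,0,-1.5],[0,0,0],30],[[0,0,-1.5],[0,0,0],24],[[0,0,-1.5],[0,0,0],20],[[0,0,-1.5],[0,0,0],15],[[0,0,-1.5],[0,0,0],12]], "squeeze": 30}}

```text
time_s: 12.85
ee_pos: [0.5348, 0.431, 0.0026]
eef_rot: [3.141, -0.0, 1.054]
force: [-0.1, -0.0, 1.0]
grip_width: 0.0217
```

>>> {"method": "jog_arm", "body": {"moves": [[[0,0,0],[0,0,0],12],[[0,0,0],[0,0,0],12]]}}

```text
time_s: 13.02
ee_pos: [0.5347, 0.431, 0.0025]
eef_rot: [3.141, -0.0, 1.054]
force: [-0.8, 0.1, 1.9]
grip_width: 0.022
```

>>> {"method": "jog_arm", "body": {"moves": [[[0,0,10],[0,0,0],12],[[0,0,30],[0,0,0],12],[[0,0,60],[0,0,0],12],[[0,0,95],[0,0,0],12],[[0,0,95],[0,0,0],12]]}}

```text
time_s: 13.43
ee_pos: [0.5368, 0.4326, 0.1055]
eef_rot: [3.137, -0.009, 1.054]
force: [0.9, 0.8, -0.5]
grip_width: 0.0217
```

```bash
python3 - <<'E'
from h import *
c,o=shot("wrist","w11"); s,_=shot("side","s11"); crop(s,150,200,180,150,4,"s11c"); print(o["ee_pos"],o["eef_rot"],o["grip_width"])
E
```

```text
[0.53680211 0.4326041  0.10548052] [ 3.13741544 -0.00929437  1.05413661] 0.02170824516495532
```

View pics/w11.png

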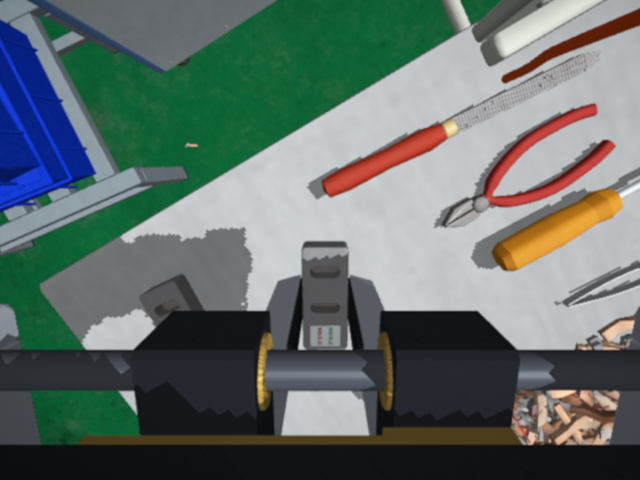

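View pics/s11c.png

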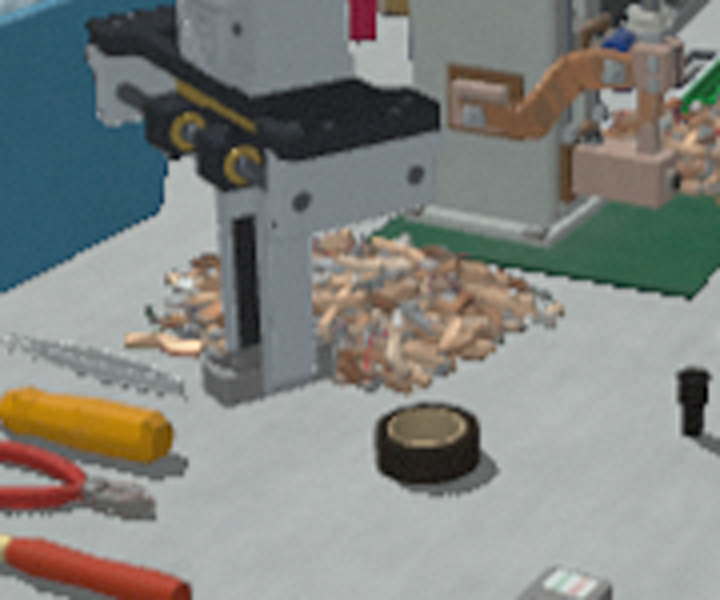

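```bash
python3 - <<'E'
from h import *
o=ctrl.get_obs(); c=eyes.camera("wrist"); crop(c,280,225,90,135,4.4,"w11b"); print(o["ee_pos"])
Rt=R.from_euler("xyz",o["eef_rot"]).as_matrix()
for dx in (-26,0,26): print(dx,proj(c,o["ee_pos"]+Rt@np.array([dx/1e3,0,-.0115]),o))
E
```

```text
[0.535102   0.43132861 0.09919679]
-26 [324.52603631 349.78603555]
0 [324.5658467  300.47606006]
26 [324.60838418 247.78824227]
```

View pics/w11b.png

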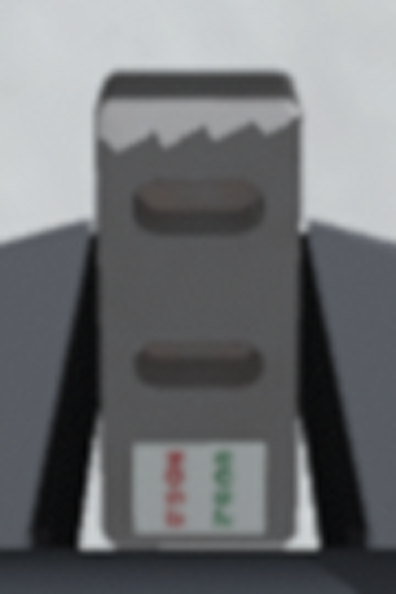

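>>> {"method": "jog_arm", "body": {"moves": [[[-19,-34,8],[0,0,0],12],[[-38,-68,16],[0,0,0],12],[[-57,-102,24],[0,0,0],12],[[-76,-136,32],[0,0,0],12],[[-95,-170,40],[0,0,0],12]]}}

```text
time_s: 14.0
ee_pos: [0.4377, 0.2591, 0.136]
eef_rot: [-3.14, 0.002, 1.054]
force: [0.4, 0.6, 0.2]
grip_width: 0.0214
```

>>> {"method": "jog_arm", "body": {"moves": [[[-14,-38,4],[0,0,1],12],[[-28,-76,8],[0,0,2],12],[[-40,-114,12],[0,0,3],12],[[-51,-152,16],[0,0,4],12],[[-60,-190,20],[0,0,5],12]]}}

```text
time_s: 14.42
ee_pos: [0.3778, 0.0695, 0.1564]
eef_rot: [-3.139, 0.0, 1.495]
force: [0.3, -0.8, -0.5]
grip_width: 0.0217
```

>>> {"method": "jog_arm", "body": {"moves": [[[-6,-40,0],[0,0,0.4],12],[[-11,-80,0],[0,0,0.8],12],[[-14,-120,0],[0,0,1.2],12],[[-16,-160,0],[0,0,1.6],12],[[-15,-200,0],[0,0,1.81],12]]}}

```text
time_s: 14.83
ee_pos: [0.3632, -0.1307, 0.1565]
eef_rot: [-3.14, -0.001, 1.65]
force: [1.3, 0.1, -0.7]
grip_width: 0.0217
```

>>> {"method": "jog_arm", "body": {"moves": [[[6,-39,0],[0,0,0],12],[[14,-78,0],[0,0,0],12],[[24,-116,0],[0,0,0],12],[[36,-153,0],[0,0,0],12],[[50,-188,0],[0,0,0],12]]}}

```text
time_s: 15.25
ee_pos: [0.414, -0.3189, 0.1558]
eef_rot: [-3.14, -0.002, 1.647]
force: [-0.0, 0.0, -1.3]
grip_width: 0.0218
```

>>> {"method": "jog_arm", "body": {"moves": [[[20,-30,-10],[0,0,0],12],[[38,-56,-30],[0,0,0],12],[[38,-56,-60],[0,0,0],12],[[38,-56,-80],[0,0,0],12],[[38,-56,-80],[0,0,0],12]]}}

```text
time_s: 15.67
ee_pos: [0.4504, -0.3712, 0.0713]
eef_rot: [-3.135, -0.007, 1.648]
force: [-0.4, 0.4, -1.9]
grip_width: 0.0217
```

>>> {"method": "jog_arm", "body": {"moves": [[[0,0,0],[0,0,0],12],[[0,0,0],[0,0,0],12],[[0,0,0],[0,0,0],12],[[0,0,0],[0,0,0],12]]}}

```text
time_s: 16.0
ee_pos: [0.4531, -0.3733, 0.0788]
eef_rot: [3.14, 0.002, 1.649]
force: [0.3, -0.3, -0.8]
grip_width: 0.0216
```

```bash
python3 - <<'E'
from h import *
c,o=shot("wrist","w12"); print(o["ee_pos"],o["eef_rot"],o["grip_width"])
E
```

```text
[ 0.45313632 -0.37327379  0.07878728] [3.14007950e+00 1.64836813e-03 1.64854271e+00] 0.021564914256622953
```

View pics/w12.png

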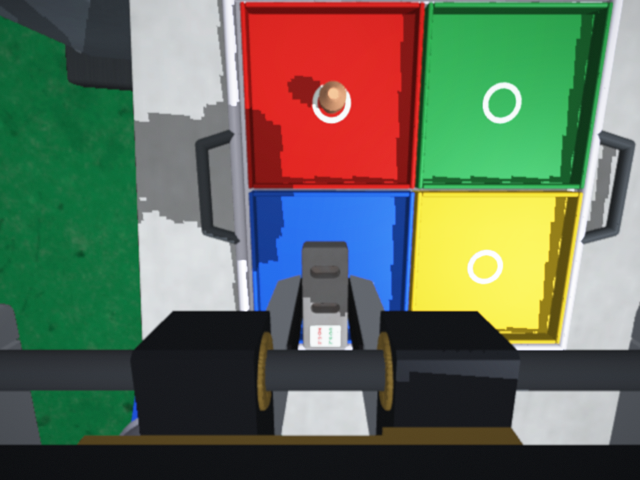

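```bash
python3 - <<'E'
from tubs import *
c,o=shot("wrist"); print(o["ee_pos"])
M=marks(c,o,dict(green=(502,103),yellow=(485,267)))
E
```

```text
[ 0.45301246 -0.37325311  0.07854675]
green [502.  102.7] [37.5 42. ] [ 0.5576 -0.2637  0.007 ]
yellow [485.  266.5] [33.8 37.4] [ 0.5661 -0.3717  0.007 ]
```

Marks agree within 0.3 mm with the first measurement. Lowering onto blue.

>>> {"method": "jog_arm", "body": {"moves": [[[5,-7,-20],[0,0,0],12],[[5,-7,-40],[0,0,0],12],[[5,-7,-55],[0,0,0],12],[[5,-7,-62],[0,0,0],12],[[5,-7,-66],[0,0,0],12]]}}

```text
time_s: 16.52
ee_pos: [0.4575, -0.3798, 0.0107]
eef_rot: [-3.141, -0.001, 1.648]
force: [0.5, 0.1, -0.8]
grip_width: 0.0217
```

>>> {"method": "jog_arm", "body": {"moves": [[[0,0,0],[0,0,0],12],[[0,0,0],[0,0,0],12],[[0,0,0],[0,0,0],12]]}}

```text
time_s: 16.77
ee_pos: [0.4581, -0.3804, 0.0124]
eef_rot: [3.141, 0.001, 1.648]
force: [1.2, 0.1, -1.6]
grip_width: 0.0214
```

>>> {"method": "jog_arm", "body": {"moves": [[[0,0,-1],[0,0,0],12],[[0,0,-2],[0,0,0],12],[[0,0,-2.5],[0,0,0],12],[[0,0,-2.5],[0,0,0],12]]}}

```text
time_s: 17.1
ee_pos: [0.4578, -0.3802, 0.0095]
eef_rot: [3.141, 0.001, 1.648]
force: [-1.6, 1.0, 5.4]
grip_width: 0.022
```

Touching (5 N). Release, lift and look.

>>> {"method": "jog_arm", "body": {"moves": [[[0,0,0],[0,0,0],23],[[0,0,0],[0,0,0],26],[[0,0,0],[0,0,0],32],[[0,0,0],[0,0,0],40],[[0,0,0],[0,0,0],45]]}}

```text
time_s: 17.52
ee_pos: [0.4577, -0.38, 0.0087]
eef_rot: [-3.142, -0.0, 1.648]
force: [0.2, -0.4, -0.7]
grip_width: 0.0418
```

>>> {"method": "jog_arm", "body": {"moves": [[[0,0,5],[0,0,0],50],[[0,0,25],[0,0,0],50],[[0,0,60],[0,0,0],50],[[0,-10,95],[0,0,0],50],[[0,-25,125],[0,0,0],50]]}}

```text
time_s: 17.93
ee_pos: [0.458, -0.4046, 0.1367]
eef_rot: [3.141, 0.001, 1.649]
force: [0.7, -0.2, 0.3]
grip_width: 0.0501
```

>>> {"method": "jog_arm", "body": {"moves": [[[0,-25,20],[0,0,0],50],[[0,-25,20],[0,0,0],50],[[0,-25,20],[0,0,0],50],[[0,-25,20],[0,0,0],50]]}}

```text
time_s: 18.27
ee_pos: [0.4573, -0.4293, 0.1528]
eef_rot: [-3.141, -0.001, 1.648]
force: [-0.2, 0.6, -0.2]
grip_width: 0.0501
```

```bash
python3 - <<'E'
from h import *
c,o=shot("wrist","w13"); print(o["ee_pos"],o["eef_rot"],proj(c,[.4579,-.3802,.021],o),o["time_s"])
E
```

```text
[ 0.45733533 -0.42928727  0.15276963] [-3.14058669e+00 -1.43783157e-03  1.64824783e+00] [330.01650641 180.97212032] 18.2667
```

View pics/w13.png

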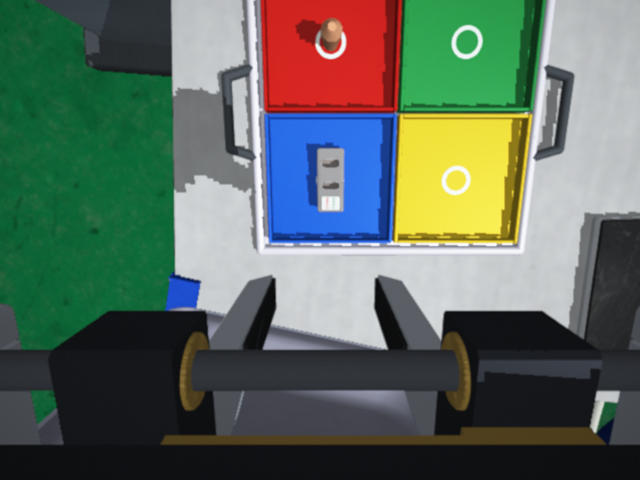

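Block lies square on the blue mark, centre (330.5,180.5) against a predicted (330,181). Next the nylon ring: a clear look first.

>>> {"method": "jog_arm", "body": {"moves": [[[-12,38,8],[0,0,0],50],[[-24,76,16],[0,0,0],50],[[-36,114,24],[0,0,0],50],[[-47,152,32],[0,0,0],50],[[-57,190,40],[0,0,0],50]]}}

```text
time_s: 18.73
ee_pos: [0.3992, -0.2375, 0.1929]
eef_rot: [-3.14, -0.001, 1.649]
force: [0.8, 0.2, 0.9]
grip_width: 0.05
```

>>> {"method": "jog_arm", "body": {"moves": [[[-6,38,0],[0,0,0],50],[[-12,76,0],[0,0,0],50],[[-17,114,0],[0,0,0],50],[[-20,150,0],[0,0,0],50],[[-20,170,0],[0,0,0],50]]}}

```text
time_s: 19.15
ee_pos: [0.3791, -0.0668, 0.193]
eef_rot: [-3.14, -0.001, 1.65]
force: [-0.0, 0.3, -0.6]
grip_width: 0.0499
```

>>> {"method": "jog_arm", "body": {"moves": [[[0,0,0],[0,0,0],50],[[0,0,0],[0,0,0],50],[[0,0,0],[0,0,0],50]]}}

```text
time_s: 19.4
ee_pos: [0.3804, -0.0701, 0.1933]
eef_rot: [-3.141, -0.0, 1.649]
force: [0.1, -1.0, 0.0]
grip_width: 0.05
```

```bash
python3 - <<'E'
from h import *
c,o=shot("wrist","w14"); print(o["ee_pos"],o["eef_rot"],proj(c,[.433,.011,.004],o),o["time_s"])
E
```

```text
[ 0.38041292 -0.07010853  0.19331703] [-3.14072751e+00 -1.82257213e-04  1.64895693e+00] [386.10587749 148.03225953] 19.4
```

View pics/w14.png

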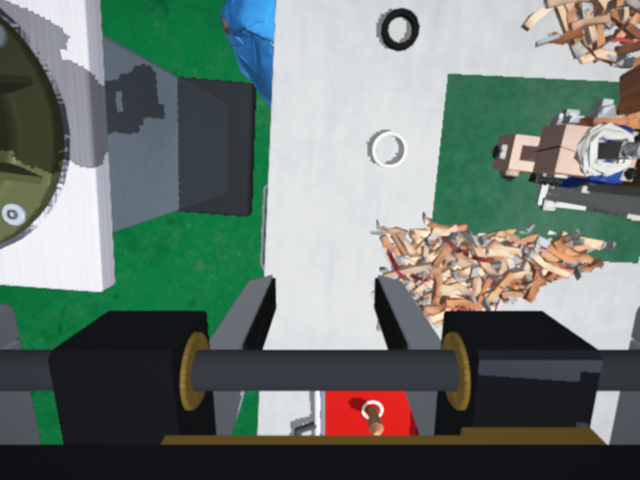

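Ring at (389,148); pile edge about 65 mm from it, welder electrode at (497,150). I'll grip with the jaws along y to keep the gripper body clear of the welder.

```bash
python3 - <<'E'
from h import *
c,o=shot("wrist"); crop(c,350,110,80,80,7,"w14b")
f=c["frame"].astype(int); m=np.zeros(f.shape[:2],np.uint8); 
hh=f[120:180,360:420].min(2); m[120:180,360:420]=(hh>212)
print(np.percentile(hh,[10,50,80,90,95,99]))
cn,_=cv2.findContours(m,cv2.RETR_EXTERNAL,cv2.CHAIN_APPROX_NONE); k=max(cn,key=cv2.contourArea); e=cv2.fitEllipse(k); print(e,cv2.boundingRect(k))
print(ray(c,e[0],.008,o)); print(o["ee_pos"])
E
```

```text
[176. 225. 227. 229. 245. 251.]
((389.5, 149.5), (69.81904602050781, 69.81904602050781), 0.0) (360, 120, 60, 60)
[0.4358834  0.00934736 0.008     ]
[ 0.38047214 -0.07046147  0.19334988]
```

View pics/w14b.png

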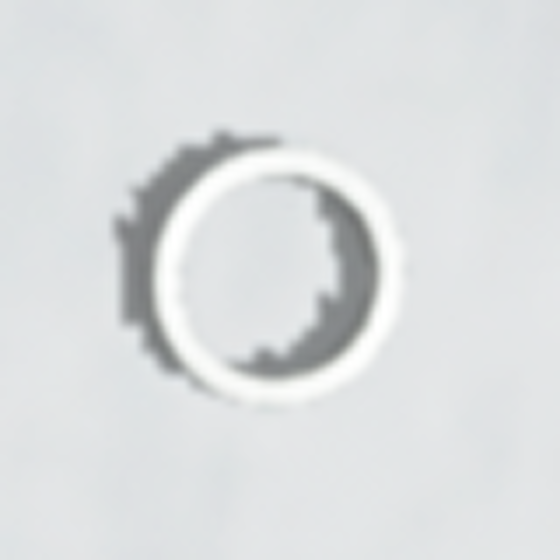

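>>> {"method": "jog_arm", "body": {"moves": [[[0,16,0],[0,0,1.4],50],[[0,32,0],[0,0,2.8],50],[[0,48,0],[0,0,4.2],50],[[0,64,0],[0,0,5.6],50],[[0,80,0],[0,0,7],50]]}}

```text
time_s: 19.92
ee_pos: [0.3806, 0.0099, 0.1935]
eef_rot: [-3.141, -0.0, 2.264]
force: [1.0, -0.3, 0.2]
grip_width: 0.0501
```

>>> {"method": "jog_arm", "body": {"moves": [[[0,0,-10],[0,0,1.4],50],[[0,0,-20],[0,0,2.8],50],[[0,0,-30],[0,0,4.2],50],[[0,0,-40],[0,0,5.6],50],[[0,0,-50],[0,0,7],50]]}}

```text
time_s: 20.33
ee_pos: [0.3807, 0.0093, 0.143]
eef_rot: [-3.141, -0.0, 2.875]
force: [1.2, -0.3, 0.1]
grip_width: 0.0497
```

>>> {"method": "jog_arm", "body": {"moves": [[[15,0,-10],[0,0,1.4],50],[[30,0,-25],[0,0,2.8],50],[[45,0,-45],[0,0,3.1],50],[[56,0,-60],[0,0,3.1],50],[[56,0,-60],[0,0,3.1],50]]}}

```text
time_s: 20.75
ee_pos: [0.4366, 0.0092, 0.081]
eef_rot: [3.141, -0.004, 3.139]
force: [0.5, 1.0, 0.4]
grip_width: 0.0499
```

>>> {"method": "jog_arm", "body": {"moves": [[[0,0,0],[0,0,0],50],[[0,0,0],[0,0,0],50],[[0,0,0],[0,0,0],50]]}}

```text
time_s: 21.0
ee_pos: [0.4366, 0.0097, 0.0847]
eef_rot: [-3.142, 0.001, 3.14]
force: [0.5, -0.4, 0.0]
grip_width: 0.0501
```

```bash
python3 - <<'E'
from h import *
c,o=shot("wrist","w15"); print(o["ee_pos"],o["eef_rot"],proj(c,[.4363,.0094,.008],o),o["time_s"])
E
```

```text
[0.43659946 0.00971038 0.08472736] [-3.14151226e+00  1.20811010e-03  3.13999141e+00] [324.19581214 254.00611445] 21.0
```

View pics/w15.png

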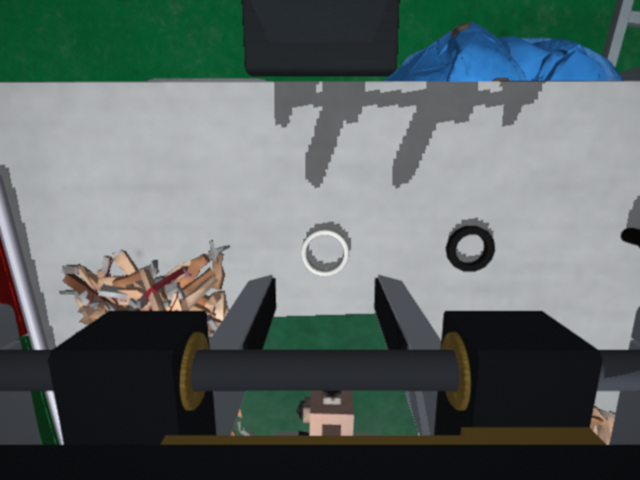

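>>> {"method": "jog_arm", "body": {"moves": [[[0,0,-30],[0,0,0],46],[[0,0,-55],[0,0,0],46],[[0,0,-72],[0,0,0],46],[[0,0,-80],[0,0,0],46],[[0,0,-80],[0,0,0],46]], "squeeze": 12}}

```text
time_s: 21.47
ee_pos: [0.436, 0.01, 0.0032]
eef_rot: [3.142, -0.002, 3.14]
force: [-0.1, 0.8, -0.5]
grip_width: 0.0456
```

>>> {"method": "jog_arm", "body": {"moves": [[[0,0,0],[0,0,0],46],[[0,0,0],[0,0,0],46]]}}

```text
time_s: 21.63
ee_pos: [0.4374, 0.0099, 0.005]
eef_rot: [-3.141, 0.002, 3.141]
force: [-0.2, 0.4, -0.5]
grip_width: 0.0459
```

>>> {"method": "jog_arm", "body": {"moves": [[[-0.5,0,-3],[0,0,0],42],[[-0.5,0,-3],[0,0,0],37],[[-0.5,0,-3],[0,0,0],33],[[-0.5,0,-3],[0,0,0],29],[[-0.5,0,-3],[0,0,0],26]]}}

```text
time_s: 22.05
ee_pos: [0.4363, 0.01, 0.0011]
eef_rot: [-3.142, 0.0, 3.141]
force: [-2.0, -0.1, 6.0]
grip_width: 0.0353
```

>>> {"method": "jog_arm", "body": {"moves": [[[0,0,0],[0,0,0],26],[[0,0,0],[0,0,0],26]]}}

```text
time_s: 22.22
ee_pos: [0.4363, 0.01, 0.0011]
eef_rot: [-3.142, 0.0, 3.141]
force: [-2.2, -0.3, 6.5]
grip_width: 0.0349
```

>>> {"method": "jog_arm", "body": {"moves": [[[0,0,10],[0,0,0],26],[[0,0,30],[0,0,0],26],[[0,0,60],[0,0,0],26],[[0,0,85],[0,0,0],26],[[0,0,85],[0,0,0],26]]}}

```text
time_s: 22.63
ee_pos: [0.4383, 0.0099, 0.0905]
eef_rot: [-3.141, 0.007, 3.141]
force: [0.7, 1.1, 0.5]
grip_width: 0.035
```

```bash
python3 - <<'E'
from h import *
c,o=shot("wrist","w16"); print(o["ee_pos"],o["eef_rot"],o["grip_width"])
s,_=shot("side"); crop(s,280,180,130,130,4.5,"s16c")
E
```

```text
[0.43825421 0.0098762  0.09052384] [-3.14117194  0.00689378  3.14065503] 0.03498362722169539
```

View pics/w16.png

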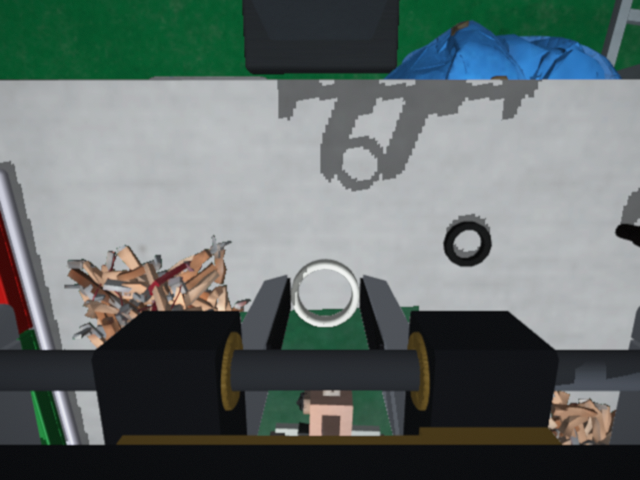

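View pics/s16c.png

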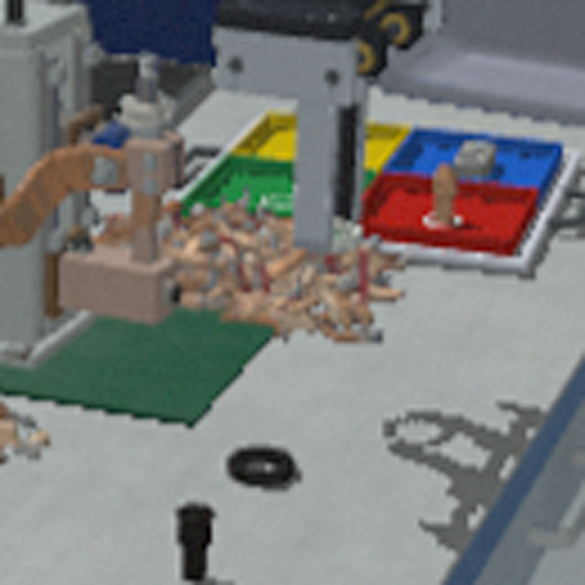

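```bash
python3 - <<'E'
from h import *
o=ctrl.get_obs(); c=eyes.camera("wrist"); crop(c,270,240,120,100,6,"w16b"); print(o["ee_pos"],o["eef_rot"])
Rt=R.from_euler("xyz",o["eef_rot"]).as_matrix()
for dx in (-17,0,17): print(dx,proj(c,o["ee_pos"]+Rt@np.array([dx/1e3,0,-.0069]),o))
E
```

```text
[0.43654279 0.00996339 0.08672287] [-3.14145364e+00  2.14389373e-03  3.14067364e+00]
-17 [324.50929651 328.56923525]
0 [324.53429112 296.6761608 ]
17 [324.56036742 263.40285911]
```

View pics/w16b.png

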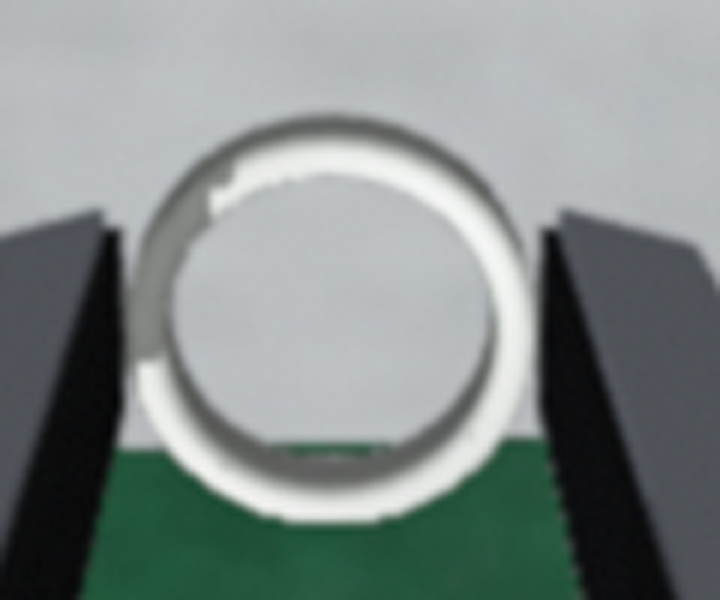

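>>> {"method": "jog_arm", "body": {"moves": [[[-15,0,12],[0,0,0],26],[[-30,-5,24],[0,0,0],26],[[-45,-10,36],[0,0,-1.2],26],[[-58,-22,44],[0,0,-2.4],26],[[-66,-45,50],[0,0,-3.6],26]]}}

```text
time_s: 23.2
ee_pos: [0.3687, -0.0344, 0.1354]
eef_rot: [-3.142, -0.002, 2.823]
force: [0.6, 0.4, -0.1]
grip_width: 0.0353
```

>>> {"method": "jog_arm", "body": {"moves": [[[0,-38,0],[0,0,-1.4],26],[[2,-76,0],[0,0,-2.8],26],[[6,-114,0],[0,0,-4.2],26],[[14,-150,0],[0,0,-5.6],26],[[28,-185,0],[0,0,-7],26]]}}

```text
time_s: 23.62
ee_pos: [0.3971, -0.2219, 0.1347]
eef_rot: [-3.141, -0.002, 2.209]
force: [1.6, 0.4, 0.2]
grip_width: 0.0348
```

>>> {"method": "jog_arm", "body": {"moves": [[[20,-30,0],[0,0,-1.4],26],[[42,-60,0],[0,0,-2.8],26],[[66,-90,0],[0,0,-4.2],26],[[94,-115,0],[0,0,-5.6],26],[[126,-135,0],[0,0,-6.5],26]]}}

```text
time_s: 24.03
ee_pos: [0.5242, -0.3569, 0.1339]
eef_rot: [-3.14, -0.002, 1.64]
force: [0.6, 0.6, 0.4]
grip_width: 0.0347
```

>>> {"method": "jog_arm", "body": {"moves": [[[30,-6,-5],[0,0,0],26],[[42,-10,-20],[0,0,0],26],[[42,-10,-40],[0,0,0],26],[[42,-10,-50],[0,0,0],26],[[42,-10,-50],[0,0,0],26]]}}

```text
time_s: 24.45
ee_pos: [0.5646, -0.364, 0.0816]
eef_rot: [-3.137, -0.004, 1.648]
force: [-0.1, 0.7, -0.2]
grip_width: 0.0349
```

>>> {"method": "jog_arm", "body": {"moves": [[[0,0,0],[0,0,0],26],[[0,0,0],[0,0,0],26],[[0,0,0],[0,0,0],26],[[0,0,0],[0,0,0],26]]}}

```text
time_s: 24.78
ee_pos: [0.5664, -0.3653, 0.0871]
eef_rot: [3.14, 0.001, 1.648]
force: [0.3, 0.4, 0.2]
grip_width: 0.0353
```

```bash
python3 - <<'E'
from h import *
c,o=shot("wrist","w17"); print(o["ee_pos"],o["eef_rot"],o["grip_width"])
E
```

```text
[ 0.56635629 -0.36529493  0.08706451] [3.14030784e+00 1.13760808e-03 1.64819158e+00] 0.03532907152542432
```

View pics/w17.png

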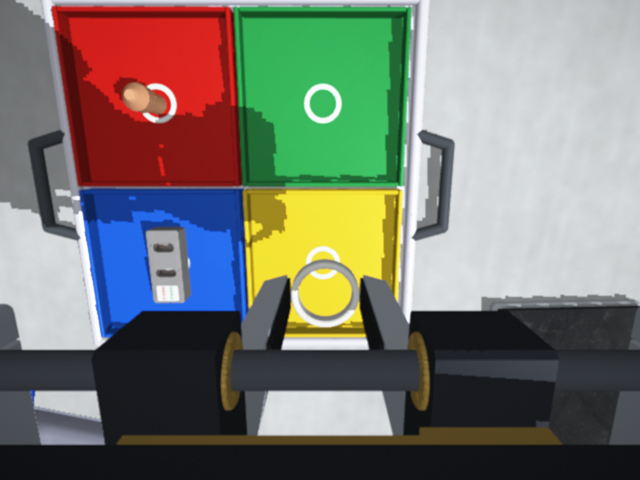

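Ring level and centred in the jaws. Lowering onto the yellow mark.

>>> {"method": "jog_arm", "body": {"moves": [[[0,-6.5,-25],[0,0,0],26],[[0,-6.5,-48],[0,0,0],26],[[0,-6.5,-64],[0,0,0],26],[[0,-6.5,-72],[0,0,0],26],[[0,-6.5,-75],[0,0,0],26]]}}

```text
time_s: 25.25
ee_pos: [0.5658, -0.3713, 0.0098]
eef_rot: [-3.14, -0.001, 1.648]
force: [-0.0, -0.1, 0.0]
grip_width: 0.035
```

>>> {"method": "jog_arm", "body": {"moves": [[[0,0,0],[0,0,0],26],[[0,0,0],[0,0,0],26],[[0,0,0],[0,0,0],26]]}}

```text
time_s: 25.5
ee_pos: [0.5667, -0.3719, 0.0122]
eef_rot: [3.14, 0.001, 1.648]
force: [0.4, -0.0, 0.5]
grip_width: 0.0353
```

>>> {"method": "jog_arm", "body": {"moves": [[[-0.5,0,-1],[0,0,0],26],[[-0.5,0,-2],[0,0,0],26],[[-0.5,0,-3],[0,0,0],26],[[-0.5,0,-3.5],[0,0,0],26],[[-0.5,0,-3.5],[0,0,0],26]]}}

```text
time_s: 25.92
ee_pos: [0.5658, -0.3717, 0.0082]
eef_rot: [3.141, 0.0, 1.648]
force: [-2.8, 1.6, 7.5]
grip_width: 0.0352
```

>>> {"method": "jog_arm", "body": {"moves": [[[0,0,0],[0,0,0],36],[[0,0,0],[0,0,0],39],[[0,0,0],[0,0,0],44],[[0,0,0],[0,0,0],50],[[0,0,0],[0,0,0],50]]}}

```text
time_s: 26.33
ee_pos: [0.5658, -0.3716, 0.0074]
eef_rot: [3.141, 0.0, 1.648]
force: [-0.2, 0.7, 2.6]
grip_width: 0.0497
```

>>> {"method": "jog_arm", "body": {"moves": [[[0,0,5],[0,0,0],50],[[0,0,25],[0,0,0],50],[[0,0,60],[0,0,0],50],[[-10,-10,95],[0,0,0],60],[[-20,-25,120],[0,0,0],70]]}}

```text
time_s: 26.75
ee_pos: [0.5462, -0.3961, 0.1307]
eef_rot: [3.14, 0.001, 1.65]
force: [0.4, -0.9, 0.0]
grip_width: 0.06
```

>>> {"method": "jog_arm", "body": {"moves": [[[-15,-20,30],[0,0,0],70],[[-15,-20,30],[0,0,0],70],[[-15,-20,30],[0,0,0],70],[[-15,-20,30],[0,0,0],70]]}}

```text
time_s: 27.08
ee_pos: [0.5305, -0.4161, 0.1564]
eef_rot: [-3.141, -0.001, 1.648]
force: [-1.0, 0.2, -0.9]
grip_width: 0.07
```

```bash
python3 - <<'E'
from h import *
c,o=shot("wrist","w18"); print(o["ee_pos"],o["eef_rot"],proj(c,[.566,-.3718,.015],o),proj(c,[.4579,-.3802,.021],o),o["time_s"])
E
```

```text
[ 0.53049331 -0.41608444  0.1564245 ] [-3.14082475e+00 -1.00962486e-03  1.64808675e+00] [370.11414634 189.21010109] [241.72028655 189.66970736] 27.0833
```

View pics/w18.png

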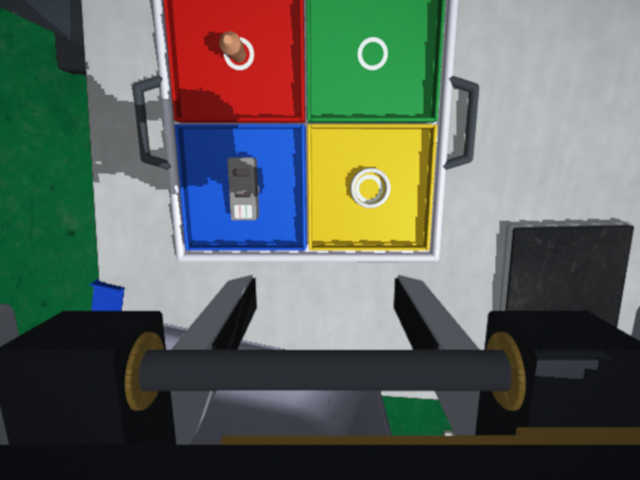

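Ring centred on the yellow mark (370,188; predicted 370,189). Now the tape roll.

>>> {"method": "jog_arm", "body": {"moves": [[[-20,34,5],[0,0,0],70],[[-40,68,10],[0,0,0],70],[[-60,102,15],[0,0,0],70],[[-80,136,20],[0,0,0],70],[[-100,170,25],[0,0,0],70]]}}

```text
time_s: 27.55
ee_pos: [0.4293, -0.2441, 0.1809]
eef_rot: [-3.14, -0.002, 1.649]
force: [1.0, 0.1, -0.6]
grip_width: 0.0697
```

>>> {"method": "jog_arm", "body": {"moves": [[[-16,37,0],[0,0,0],70],[[-30,74,0],[0,0,0],70],[[-42,112,0],[0,0,0],70],[[-52,150,0],[0,0,0],70],[[-60,190,0],[0,0,0],70]]}}

```text
time_s: 27.97
ee_pos: [0.3691, -0.0546, 0.1813]
eef_rot: [-3.14, -0.001, 1.648]
force: [0.6, 0.7, 0.2]
grip_width: 0.0699
```

>>> {"method": "jog_arm", "body": {"moves": [[[-2,40,0],[0,0,0],70],[[0,80,0],[0,0,0],70],[[4,120,0],[0,0,0],70],[[14,158,0],[0,0,0],70],[[26,196,0],[0,0,0],70]]}}

```text
time_s: 28.38
ee_pos: [0.3956, 0.1421, 0.1816]
eef_rot: [-3.14, 0.0, 1.65]
force: [0.9, -0.8, 0.1]
grip_width: 0.0699
```

>>> {"method": "jog_arm", "body": {"moves": [[[30,28,0],[0,0,0],70],[[60,56,-10],[0,0,0],70],[[90,84,-20],[0,0,0],70],[[115,105,-40],[0,0,0],70],[[125,120,-60],[0,0,0],70]]}}

```text
time_s: 28.8
ee_pos: [0.5229, 0.262, 0.1198]
eef_rot: [-3.141, 0.0, 1.65]
force: [-0.2, -0.0, -0.1]
grip_width: 0.07
```

>>> {"method": "jog_arm", "body": {"moves": [[[0,0,0],[0,0,0],70],[[0,0,0],[0,0,0],70],[[0,0,0],[0,0,0],70],[[0,0,0],[0,0,0],70]]}}

```text
time_s: 29.13
ee_pos: [0.5215, 0.2592, 0.1234]
eef_rot: [3.14, -0.0, 1.648]
force: [-1.0, -0.1, 0.5]
grip_width: 0.07
```

```bash
python3 - <<'E'
from h import *
c,o=shot("wrist","w19"); print(o["ee_pos"],o["eef_rot"],proj(c,[.531,.306,.019],o),o["time_s"])
E
```

```text
[0.52146807 0.25917074 0.12336145] [ 3.14044718e+00 -3.27427158e-04  1.64822018e+00] [341.78989108 186.74825208] 29.1333
```

View pics/w19.png

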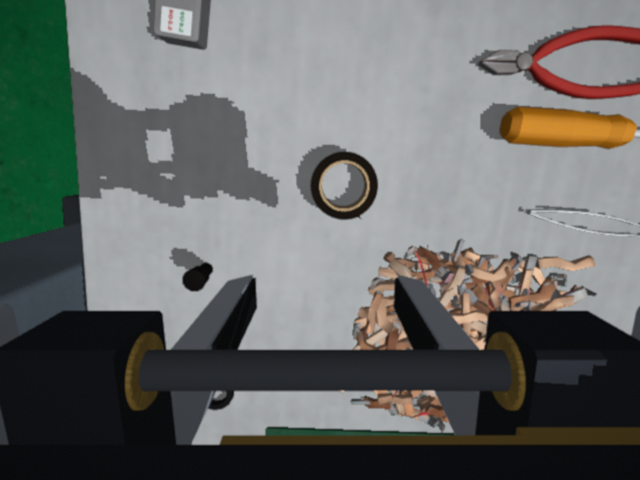

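```bash
python3 - <<'E'
from h import *
c,o=shot("wrist"); crop(c,295,135,100,100,6,"w19b"); print(o["ee_pos"])
for uv in [(311,185.5),(377,185.5),(344,185.5),(344,152),(344,219)]: print(ray(c,uv,.019,o).round(4))
E
```

```text
[0.52161891 0.25912417 0.12356023]
[0.508  0.3051 0.019 ]
[0.5576 0.309  0.019 ]
[0.5328 0.307  0.019 ]
[0.5306 0.3314 0.019 ]
[0.5351 0.2816 0.019 ]
```

View pics/w19b.png

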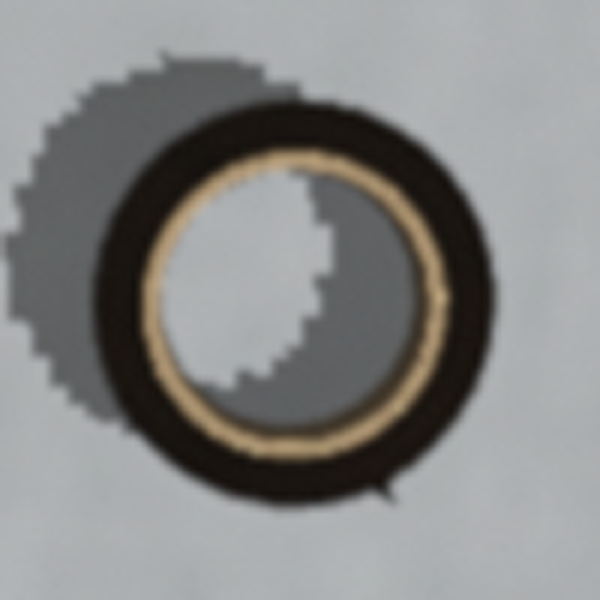

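>>> {"method": "jog_arm", "body": {"moves": [[[5,24,0],[0,0,0],72],[[11,48,-15],[0,0,0],72],[[11,48,-50],[0,0,0],72],[[11,48,-75],[0,0,0],72],[[11,48,-75],[0,0,0],72]], "squeeze": 25}}

```text
time_s: 29.65
ee_pos: [0.5304, 0.3063, 0.043]
eef_rot: [-3.135, 0.003, 1.648]
force: [-0.5, 0.1, 0.3]
grip_width: 0.0717
```

>>> {"method": "jog_arm", "body": {"moves": [[[0,0,0],[0,0,0],72],[[0,0,0],[0,0,0],72],[[0,0,0],[0,0,0],72],[[0,0,0],[0,0,0],72]]}}

```text
time_s: 29.98
ee_pos: [0.5335, 0.3077, 0.0493]
eef_rot: [3.139, -0.001, 1.648]
force: [0.8, -0.5, 0.5]
grip_width: 0.0721
```

```bash
python3 - <<'E'
from h import *
c,o=shot("wrist","w20"); print(o["ee_pos"],o["eef_rot"],proj(c,[.5325,.307,.019],o),o["time_s"])
E
```

```text
[0.5334699  0.30765011 0.04927833] [ 3.13890643e+00 -1.10663943e-03  1.64802671e+00] [322.63027337 275.32212442] 29.9833
```

View pics/w20.png

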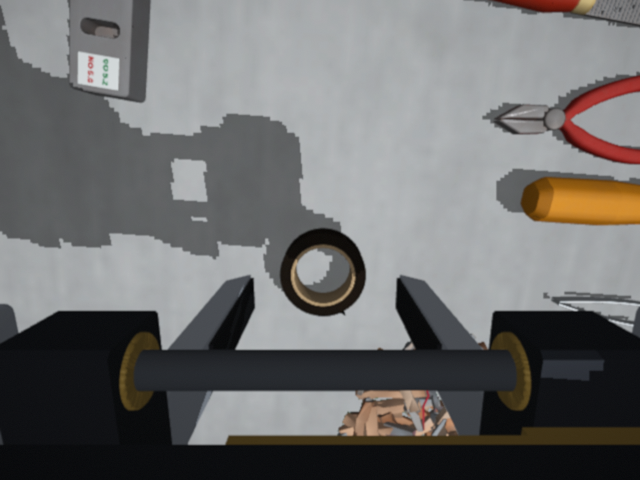

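Tape core centred at (322.5,275.5), matching the prediction. Going down and gripping.

>>> {"method": "jog_arm", "body": {"moves": [[[-1,-0.5,-18],[0,0,0],72],[[-1,-0.5,-32],[0,0,0],72],[[-1,-0.5,-41],[0,0,0],72],[[-1,-0.5,-44],[0,0,0],72],[[-1,-0.5,-44],[0,0,0],68]]}}

```text
time_s: 30.45
ee_pos: [0.5316, 0.3069, 0.0031]
eef_rot: [-3.141, 0.0, 1.648]
force: [-0.5, 0.5, 0.3]
grip_width: 0.0696
```

>>> {"method": "jog_arm", "body": {"moves": [[[0,0,0],[0,0,0],62],[[0,0,0],[0,0,0],57],[[0,0,0],[0,0,0],52],[[0,0,0],[0,0,0],47],[[0,0,0],[0,0,0],44]]}}

```text
time_s: 30.87
ee_pos: [0.5319, 0.3071, 0.0039]
eef_rot: [3.141, -0.0, 1.648]
force: [-1.7, -0.1, 2.7]
grip_width: 0.0503
```

>>> {"method": "jog_arm", "body": {"moves": [[[0,0,0],[0,0,0],42],[[0,0,0],[0,0,0],42],[[0,0,0],[0,0,0],42]]}}

```text
time_s: 31.12
ee_pos: [0.532, 0.3071, 0.0039]
eef_rot: [3.141, -0.0, 1.648]
force: [-1.4, -0.8, 5.3]
grip_width: 0.0503
```

>>> {"method": "jog_arm", "body": {"moves": [[[0,0,10],[0,0,0],42],[[0,0,30],[0,0,0],42],[[0,0,60],[0,0,0],42],[[0,0,90],[0,0,0],42],[[0,0,90],[0,0,0],42]]}}

```text
time_s: 31.53
ee_pos: [0.5338, 0.3081, 0.0999]
eef_rot: [3.134, -0.003, 1.648]
force: [0.4, 0.0, 0.8]
grip_width: 0.0501
```

```bash
python3 - <<'E'
from h import *
c,o=shot("wrist","w21"); print(o["ee_pos"],o["eef_rot"],o["grip_width"])
Rt=R.from_euler("xyz",o["eef_rot"]).as_matrix()
for dx in (-25.5,0,25.5): print(dx,proj(c,o["ee_pos"]+Rt@np.array([dx/1e3,0,-.0135]),o))
E
```

```text
[0.53378592 0.30808502 0.0998948 ] [ 3.13374493 -0.00324593  1.64836442] 0.0501312482491356
-25.5 [324.42737078 350.78721271]
0 [324.46369104 301.93727305]
25.5 [324.50248066 249.76609453]
```

View pics/w21.png

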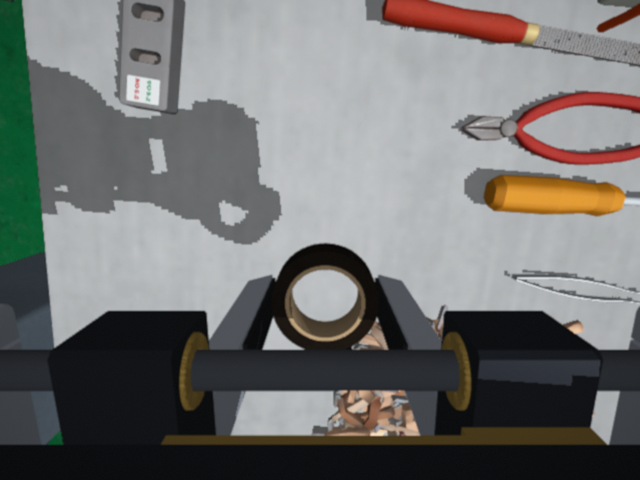

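Tape held level and centred. Carrying it round the front of the welder to green.

>>> {"method": "jog_arm", "body": {"moves": [[[-20,-32,12],[0,0,0],42],[[-40,-65,24],[0,0,0],42],[[-60,-98,36],[0,0,0],42],[[-78,-132,48],[0,0,0],42],[[-95,-166,55],[0,0,0],42]]}}

```text
time_s: 32.0
ee_pos: [0.4352, 0.1397, 0.1485]
eef_rot: [-3.141, 0.0, 1.649]
force: [1.3, -0.6, 0.2]
grip_width: 0.0507
```

>>> {"method": "jog_arm", "body": {"moves": [[[-16,-37,0],[0,0,0],42],[[-31,-75,0],[0,0,0],42],[[-44,-113,0],[0,0,0],42],[[-55,-152,0],[0,0,0],42],[[-64,-190,0],[0,0,0],42]]}}

```text
time_s: 32.42
ee_pos: [0.371, -0.0504, 0.1479]
eef_rot: [-3.141, -0.0, 1.649]
force: [1.4, -0.2, 0.4]
grip_width: 0.0503
```

>>> {"method": "jog_arm", "body": {"moves": [[[-2,-40,0],[0,0,0],42],[[0,-80,0],[0,0,0],42],[[5,-118,0],[0,0,0],42],[[16,-156,0],[0,0,0],42],[[34,-192,0],[0,0,0],42]]}}

```text
time_s: 32.83
ee_pos: [0.4056, -0.2431, 0.1478]
eef_rot: [-3.141, -0.001, 1.647]
force: [1.1, 0.4, 0.2]
grip_width: 0.05
```

>>> {"method": "jog_arm", "body": {"moves": [[[32,-18,0],[0,0,0],42],[[68,-30,0],[0,0,0],42],[[105,-36,-10],[0,0,0],42],[[135,-38,-35],[0,0,0],42],[[150,-38,-65],[0,0,0],42]]}}

```text
time_s: 33.25
ee_pos: [0.5595, -0.2795, 0.0825]
eef_rot: [3.14, 0.001, 1.648]
force: [0.1, 0.5, -0.3]
grip_width: 0.0502
```

>>> {"method": "jog_arm", "body": {"moves": [[[0,0,0],[0,0,0],42],[[0,0,0],[0,0,0],42],[[0,0,0],[0,0,0],42],[[0,0,0],[0,0,0],42]]}}

```text
time_s: 33.58
ee_pos: [0.5566, -0.2795, 0.0851]
eef_rot: [3.14, 0.001, 1.648]
force: [0.1, 1.3, -0.0]
grip_width: 0.0507
```

```bash
python3 - <<'E'
from h import *
c,o=shot("wrist","w22"); print(o["ee_pos"],o["eef_rot"],o["grip_width"])
Rt=R.from_euler("xyz",o["eef_rot"]).as_matrix()
print(proj(c,o["ee_pos"]+Rt@np.array([0,0,-.015]),o),proj(c,[.5575,-.2638,.007],o))
E
```

```text
[ 0.55656871 -0.27946282  0.08509878] [3.13981373e+00 1.28828729e-03 1.64792142e+00] 0.050732116884911915
[324.47075752 303.11156979] [327.35898658 232.78013107]
```

View pics/w22.png

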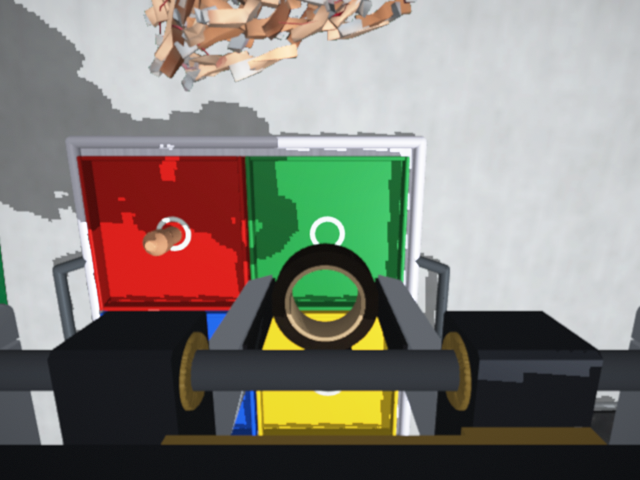

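>>> {"method": "jog_arm", "body": {"moves": [[[1,15.7,-20],[0,0,0],42],[[1,15.7,-42],[0,0,0],42],[[1,15.7,-58],[0,0,0],42],[[1,15.7,-67],[0,0,0],42],[[1,15.7,-70],[0,0,0],42]]}}

```text
time_s: 34.05
ee_pos: [0.5572, -0.2634, 0.0131]
eef_rot: [-3.141, -0.0, 1.648]
force: [-0.1, -0.0, -0.4]
grip_width: 0.05
```

>>> {"method": "jog_arm", "body": {"moves": [[[0,0,0],[0,0,0],42],[[0,0,0],[0,0,0],42],[[0,0,0],[0,0,0],42]]}}

```text
time_s: 34.3
ee_pos: [0.5582, -0.2638, 0.0146]
eef_rot: [3.14, 0.001, 1.648]
force: [-0.4, -0.0, -0.8]
grip_width: 0.0502
```

>>> {"method": "jog_arm", "body": {"moves": [[[0,0,-1],[0,0,0],42],[[0,0,-2],[0,0,0],42],[[0,0,-3],[0,0,0],42],[[0,0,-3],[0,0,0],42],[[0,0,-3],[0,0,0],42]]}}

```text
time_s: 34.72
ee_pos: [0.5578, -0.2635, 0.0109]
eef_rot: [3.141, 0.0, 1.648]
force: [-2.0, 0.6, 6.3]
grip_width: 0.0502
```

>>> {"method": "jog_arm", "body": {"moves": [[[0,0,0],[0,0,0],52],[[0,0,0],[0,0,0],55],[[0,0,0],[0,0,0],60],[[0,0,0],[0,0,0],64],[[0,0,0],[0,0,0],64]]}}

```text
time_s: 35.13
ee_pos: [0.5576, -0.2633, 0.0102]
eef_rot: [-3.141, -0.0, 1.648]
force: [0.1, 0.3, -0.5]
grip_width: 0.0638
```

>>> {"method": "jog_arm", "body": {"moves": [[[0,0,5],[0,0,0],64],[[0,0,25],[0,0,0],64],[[0,0,60],[0,0,0],64],[[-10,-15,95],[0,0,0],64],[[-20,-35,125],[0,0,0],64]]}}

```text
time_s: 35.55
ee_pos: [0.5379, -0.2977, 0.1379]
eef_rot: [3.141, 0.001, 1.65]
force: [1.1, -1.7, -0.4]
grip_width: 0.0638
```

>>> {"method": "jog_arm", "body": {"moves": [[[-15,-38,10],[0,0,0],64],[[-30,-75,30],[0,0,0],64],[[-40,-90,50],[0,0,0],64],[[-40,-90,50],[0,0,0],64],[[-40,-90,50],[0,0,0],64]]}}

```text
time_s: 35.97
ee_pos: [0.4974, -0.3892, 0.1864]
eef_rot: [3.14, 0.001, 1.646]
force: [-0.6, 0.7, 0.9]
grip_width: 0.064
```

>>> {"method": "jog_arm", "body": {"moves": [[[0,0,0],[0,0,0],64],[[0,0,0],[0,0,0],64],[[0,0,0],[0,0,0],64]]}}

```text
time_s: 36.22
ee_pos: [0.498, -0.3872, 0.1844]
eef_rot: [-3.141, -0.001, 1.65]
force: [0.5, 0.1, -0.1]
grip_width: 0.0643
```

```bash
python3 - <<'E'
from h import *
c,o=shot("wrist","w23"); print(o["ee_pos"],o["eef_rot"],o["time_s"],o["force"])
for n,p in dict(red_nose=[.4494,-.2722,.045],red_foot=[.4494,-.2722,.007],blue=[.4579,-.3802,.021],yellow=[.566,-.3718,.015],green=[.5575,-.2638,.026]).items(): print(n,proj(c,p,o).round(1))
s,_=shot("scene"); crop(s,370,230,140,110,5,"sc23"); s,_=shot("side","s23")
E
```

```text
[ 0.4980421  -0.38716787  0.18436821] [-3.14055103e+00 -1.16256639e-03  1.64970302e+00] 36.2167 [ 0.45254498  0.08600795 -0.10824702]
red_nose [275.7  92.5]
red_foot [281.1  99.9]
blue [282.3 221.3]
yellow [397.6 220.5]
green [405.8  96.7]
```

View pics/w23.png

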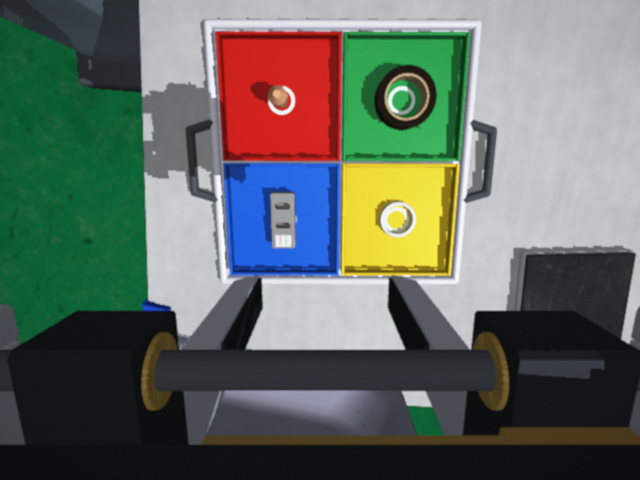

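View pics/sc23.png

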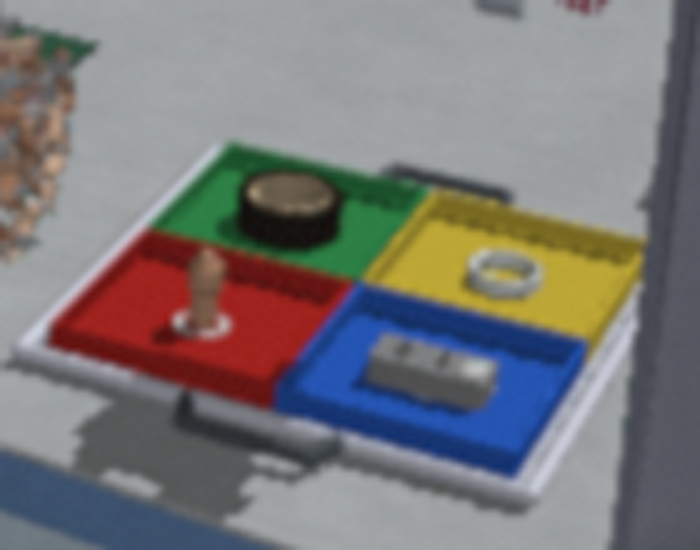

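View pics/s23.png

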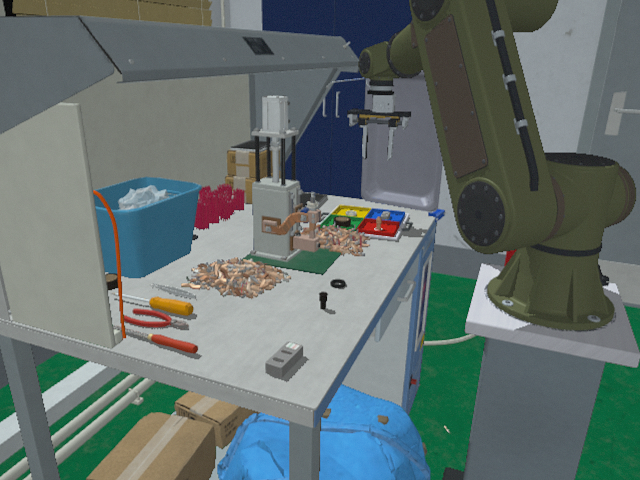

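All four parts sit where predicted, within about 1 px. The worn tip and rubber ring are in their original places at (323,299) and (338,283). Handing in with the arm still and clear.

```bash
python3 - <<'E'
from h import *
o=ctrl.get_obs(); print(o["time_s"],abs(o["joint_vel"]).max()); print(ctrl.hand_in())
E
```

```text
36.3667 0.004471766575828351
the job is handed in; nothing more can be done
None
```

The tip-change kit is in the caddy and handed in at about 36 s of the 134 s allowed. I placed the four parts in the order you gave:

1. **Red tub:** the bright copper tip stands upright on the ring mark.
2. **Blue tub:** the smaller gauge block lies flat on the mark, square to the tub.
3. **Yellow tub:** the white nylon ring lies flat on the mark.
4. **Green tub:** the front tape roll lies flat on the mark.

**Last checks:** In the final wrist picture each part was within about 1 to 2 px (1 to 2 mm) of where it should be. The scene picture shows the tip standing and the other three lying flat. The side picture shows the worn tip and the rubber ring where they started. The arm was at rest and clear of everything at hand-in, and forces at each touchdown were 8 N or less.

**Small disagreements:** The gripper read 14 mm on the 16 mm tip and 50 mm on the tape roll, which is 51–53 mm across. The tape's centre moved about 2 mm in x between two views. None of this affected where the parts ended up.

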